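Restock the blue tilt-out bin

ROBOT

A 6-joint arm with a two-finger parallel gripper is mounted at the origin on the work surface. World frame = base frame: x ahead of the robot, y to its left, z up, the work surface at z = 0. Lengths are in m, angles in degrees, forces in N, time in s.
With the tool pointing down it reaches from about 0.25 to 0.725 m from the base axis. Payload 9.7 kg.
Tool frame: the origin (TCP) lies at the very end of the fingers, on their centre line; the grasp point (between the pads) lies 19 mm behind it; z points along the fingers, y is the direction in which the jaws open and shut (so a half turn about z gives the same grasp; the last joint's range is limited). The gripper opens to 85 mm and grips with 20 to 120 N. Pads are 22 mm wide; open, the fingers measure 114 mm over their backs; the gripper's body (76 mm by 85 mm) begins 54 mm behind the grasp point. The pads swing forward as they close: fully open they stand 13 mm farther back than shut.
Start: joints at [-65.776, 4.979, 10.078, 95.1, 0, 90], TCP at [0.226, -0.502, 0.231] pointing down, gripper open.
Joint ranges: [-179.16, 179.16], [-48.56, 103.87], [-65.8, 70.77], [-126.05, 130.52], [-82.76, 87.17], [-180, 180]. Speed limits (degrees/s): [127.2, 127.2, 147.25, 180, 180, 180].

INTERFACE

Orientations are given as [roll, pitch, yaw] about the fixed x, y, z axes, in that order (R = Rz(yaw) Ry(pitch) Rx(roll)).
In Python, from workcell import bot gives the robot as it stands. The module is installed in compiled form; this text tells all that it offers.
- The arm moves only by the tool step_arm, never from a script. Its arguments are lists of equal length, an entry for each row: "dr": the turn, a rotation vector about the tool's x, y, z in rad, a list of three; "xyz": the shift along the tool's x, y, z in units of 40 mm (1.0 is 40 mm), a list of three; "gripper": the opening, from 0 (shut) to 1 (fully open). In form: {"dr": [[wx, wy, wz], ...], "xyz": [[x, y, z], ...], "gripper": [gripper, ...]}. A call has exactly 8 rows; each row is the pose to reach, as a shift and turn from the pose commanded when the call began, along the tool's axes at that moment; what a row does not reach only later rows make up. A row lasts 1/10 s, in which the tool goes at most 50 mm and 8.59 degrees, less where a joint would pass 70% of its speed; a pose out of reach is approached as far as the arm can. A call with a gripper value outside its range is refused whole. The fingers move at their own pace and stop on an object; "squeeze" is the grip in N (left out, the last holds). Time passes only in rows, so rows that repeat a pose let the fingers close, or fill a call up. It gives the time, the measured TCP pose, the force and the opening at its end, in the units of the state.
- bot.get_obs(): the state, without advancing time (a new reading comes with each control period).
- bot.camera(name): name is "scene" or "top" or "wrist"; returns a dict with "image" (480x640x3 uint8, red, green, blue), "camera_matrix" (3x3 intrinsics, pixels), "R" (3x3) and "t" (3): a world point X has camera coordinates R X + t. Camera axes: x right, y down, z forward; pixel columns grow to the right and rows downward; lengths in m; the calibration is good to about 2 mm. A picture is of the moment at which its call begins. There is no depth.
- bot.job_done(): hands the job in, once; it reports no verdict.
Trained networks look in a picture, given as the dict that the camera call returned (one of the last four; its "shot" number tells which), for a name from the list of things; names that differ only in an ending like _2 or _b are one class to them, and where a whole thing is asked for, a point or a joint stands for the part that bears it (a point fixed in the world has none). Each returns a list of dicts, best first, with "p" (0 to 1); they miss things now and then, are a little off and sometimes report something else, mostly with a low value. They report only what shows in the picture. A call takes as long as a camera call. They do not tell look-alikes from the thing itself.
- bot.regions_of(picture, thing): "region" (480x640 bool, what is visible of it) and "box" ([centre column, centre row, width, height] in pixels, round what is visible of it).
The state is a dict: "time": time; "q": joint angles; "qd": joint speeds; "joint_efforts": joint torques, N m; "ee_pos": TCP position; "tcp_rot": TCP orientation; "wrist_force": force on the tool from outside, world axes, zero at the start; "torque": the same for the moment, N m; "opening": finger opening in m.
Only numpy, scipy, OpenCV 4.12 (cv2) and the standard library are available. Lean on these libraries where they do the work, as an engineer would, in place of code of your own. Each camera call takes 0.05 s, during which the arm holds its last target.

TASK

Put the blue-labelled carton away in the blue-lipped bin: tip that bin well forward, lay the carton in it, then push the bin back until it clicks home, feeling for the catch: the unit gives on its springy mounts, so it takes a firm follow-through push, but the thin sheet metal must never be bumped, pushed or pulled with more than 40 N. Leave the other bins shut and the other carton, the tin and the wrench where they are.

Things in the scene. Friction and masses are not known exactly. Their poses are not given: they have to be found in the camera images.
- rack: dark steel plinth, 160 (x) x 450 (y) x 20 mm high, that carries the three bin units side by side, in any order, 145 mm apart. Origin: centre of its underside, on the bench. Its -x side is the front of the bins, facing roughly the robot.
- unit_blue: foot of the blue-labelled unit (origin: centre of its underside, on the plinth). On it, on springy mounts, a housing 135 (x) x 142 x 158 mm high, open in front (-x), that gives up to 22 mm fore and aft at 0.45 N/mm when its bin is pushed or pulled. Its roof starts 52 mm behind the shut bin's outer front face: a gap 48 mm deep, 118 mm wide for fingers, behind the bin's front wall, not for the carton.
- bin_blue (a joint): tilt of the blue bin, rad: 0 shut and clicked, positive tipped forward, stop at 0.8. At 0.7 to 0.8 its mouth is level, in front of the housing; front wall and floor make a V. Hinge friction 0.2 N m holds it at any tilt over 0.5, loaded too. Sprung catch: 10 to 14 N at the lip, met at tilt 0.12 to 0.06 when shutting; past that it snaps home, short of it it stays ajar. Opens with 10 to 14 N. Hard stop right at shut. Hit at 0.15 m/s the bin takes a bump of 30 N or more.
- unit_blue_pivot (a point): point on the bin's pivot axis (level, along the unit's y), mid-width, at the foot of the outer face of its front wall, 34 mm above the bench, on the springy housing; axes as unit_blue. The bin is empty and open-topped, of 4 mm sheet: outside 126 mm wide, 110 mm front to back, front wall 132 mm high, back wall 80 mm high; inside width 118 mm.
- bin_blue_lip (a point): middle of the top of the blue lip, on the bin and turning with it, 132 mm from the pivot along the front wall. The lip is 16 mm thick (12 mm ahead of the wall's outer face, 4 mm is the wall), 12 mm high, 126 mm wide; the point is halfway through its thickness. x to the bin's rear, z up along the front wall. Bin's inside: x 8 to 110, y -59 to 59, z -128 mm (floor) up to the rim.
- bin_yellow_lip (a point): the same point on the yellow-lipped bin, to be left shut. Same build and size as the blue one.
- bin_green_lip (a point): the same point on the green-lipped bin, to be left shut. Same build and size as the blue one.
- bin_yellow (a joint): tilt of the yellow bin, rad, 0 = shut. Leave shut.
- bin_green (a joint): tilt of the green bin, rad, 0 = shut. Leave shut.
- carton_blue_center (a point): centre of the loose cardboard carton with blue labels on top and ends, 64 (x) x 44 (y) x 40 mm (z), about 0.18 kg, lying on the bench on its 64 x 44 face; origin 20 mm above the bench, x along its length.
- carton_yellow_center (a point): centre of the other, same-sized carton, with yellow labels. A bystander.
- tin: open aluminium tin of steel dowels, 60 mm across, 45 mm high, origin at the centre of its underside. A bystander.
- wrench: steel wrench, 150 mm long, lying flat on the bench, x along it. A bystander.
There are look-alikes about, which are no part of the job. Leave any green look-alike of the part that bears carton_blue_center alone.

How it is judged (in metres and radians):
On the way, in this order (a step that is already met when the one before it is completed fails the run):
1. the blue bin is tipped well forward (over 0.55 rad) (value of joint bin_blue above 0.55 rad), for 0.2 s.
2. the blue carton lies let go inside the tipped bin (x of carton_blue_center in the frame of bin_blue_lip between 0.008 and 0.106 m and y of carton_blue_center in the frame of bin_blue_lip between -0.055 and 0.055 m and z of carton_blue_center in the frame of bin_blue_lip between -0.13 and -0.03 m and value of joint bin_blue above 0.4 rad and contact force between the fingers and carton_blue below 0.1 N), for 0.2 s.
3. the bin is clicked shut (value of joint bin_blue below 0.02 rad), for 0.2 s.
At the end, for the whole second after the job is handed in: The blue carton is at rest inside the blue bin (its centre within the bin's inside, at least 30 mm below the lip), and all three bins are shut on their catches (tilt under 0.02 rad) (x of carton_blue_center in the frame of bin_blue_lip between 0.008 and 0.106 m and y of carton_blue_center in the frame of bin_blue_lip between -0.055 and 0.055 m and z of carton_blue_center in the frame of bin_blue_lip between -0.13 and -0.03 m and value of joint each of bin_blue, bin_yellow, bin_green below 0.02 rad and linear speed of carton_blue below 0.02 m/s); the robot touches nothing.
It fails at once if the blue bin or its housing is bumped, pushed or pulled with more than 40 N (contact force between any of the arm, the fingers and unit_blue above 40 N).
It fails at once if another bin is opened (over 0.06 rad) (value of joint any of bin_yellow, bin_green above 0.06 rad).
It fails at once if the other carton, the tin or the wrench is moved by more than 30 mm (distance of any of carton_yellow_center, tin, wrench from where it was at the start of the episode above 0.03 m).
It also fails if it takes over 66 s, if anything falls off the work surface, if the arm or the gripper's body presses on something with over 40 N, if the wrist force passes 120 N, or if a joint passes its speed limit or range.

## Working session

There is one attempt and no reset: what is moved stays moved. The work goes in short steps, Python scripts to look and compute and a tool call to move; the robot and the scene stay as the last step left them, time stands still between calls to the robot, and variables do not carry over. Pictures are saved under pics/ and viewed, and the job is handed in when it is done.

Besides the shell and the picture viewer there is one more tool, called after ">>>" as name(argument=value, ...), one argument or row to a line, values as JSON. step_arm: Moves the arm, as the interface text tells. Its arguments: {"type":"object","properties":{"dr":{"type":"array"},"xyz":{"type":"array"},"gripper":{"type":"array"},"squeeze":{"type":"number"}},"required":["dr","xyz","gripper"]}

```bash
mkdir -p pics; ls; python3 - <<'E'
from workcell import bot
import cv2
o=bot.get_obs(); print(o)
for n in ("scene","top","wrist"):
    c=bot.camera(n); cv2.imwrite(f"pics/{n}0.png",c["image"][:,:,::-1]); print(n,c["camera_matrix"].tolist(),c["R"].tolist(),c["t"].tolist())
    import pickle; pickle.dump(c,open(f"pics/{n}0.pkl","wb"))
E
```

```text
pics
{'time': 0.0, 'q': array([-6.57758441e+01,  5.01126409e+00,  1.00336035e+01,  9.50988129e+01,
       -6.15417110e-04,  9.00003527e+01]), 'qd': array([-0.08219568, -0.06578168,  0.03876424, -0.12884314, -0.0093852 ,
       -0.09912315]), 'joint_efforts': array([-3.56983865e-04, -5.20391607e+01,  4.64799535e+01,  1.63403997e-02,
       -5.25690621e-05,  3.01977127e-05]), 'ee_pos': array([ 0.22557248, -0.50136357,  0.23057387]), 'tcp_rot': array([-1.79923526e+02,  6.15887351e-04,  2.42238039e+01]), 'wrist_force': array([-0.36719343,  1.00882723, -0.41319913]), 'torque': array([-0.04099862, -0.02748833,  0.01953472]), 'opening': 0.08527487096116083}
scene [[459.07840903629824, 0.0, 316.0662286662729], [0.0, 459.07840903629824, 239.45122343901747], [0.0, 0.0, 1.0]] [[-0.9961657098706599, 0.08733132222171675, 0.00520755575018738], [0.08129379049340112, 0.9460080284504944, -0.3137835714858628], [-0.03232952373759376, -0.3121570922888269, -0.949480253416934]] [0.510842967522315, 0.00970770483689921, 1.1595321027169538]
top [[475.9999673207232, 0.0, 328.65448485179434], [0.0, 475.9999673207232, 237.8724518287557], [0.0, 0.0, 1.0]] [[0.019809527404550564, -0.9997964655579176, -0.003822313684720892], [-0.9981390225654772, -0.01955587100582107, -0.05775863174658919], [0.05767212720233901, 0.00495937164363932, -0.998323259459008]] [-0.030003485576019614, 0.5491147468068593, 1.1746076179382416]
wrist [[417.47294479418485, 0.0, 315.2388917185894], [0.0, 417.47294479418485, 233.37830755197015], [0.0, 0.0, 1.0]] [[0.41066906517512564, -0.9117827717885373, -0.001759539087389292], [-0.8801056685745468, -0.3969044086393569, 0.2605396371871118], [-0.23825392137620277, -0.10544698891980783, -0.965461548419515]] [-0.548655574024148, -0.03361459357196909, 0.37876155466394745]
```

View pics/scene0.png

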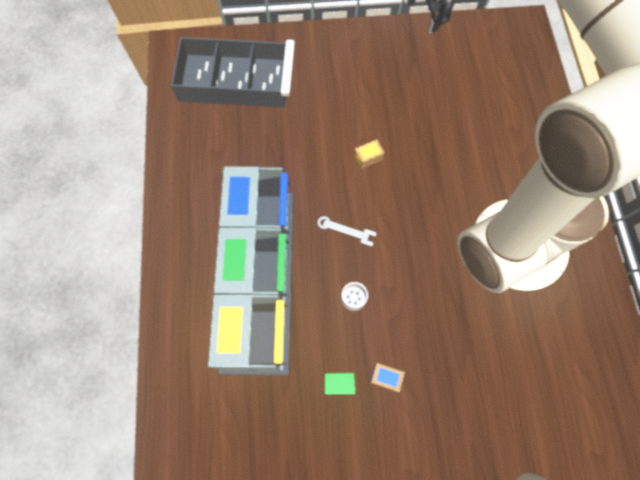

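View pics/top0.png

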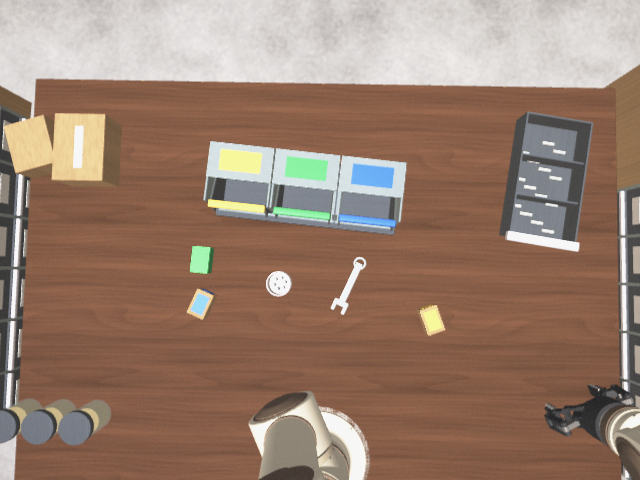

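View pics/wrist0.png

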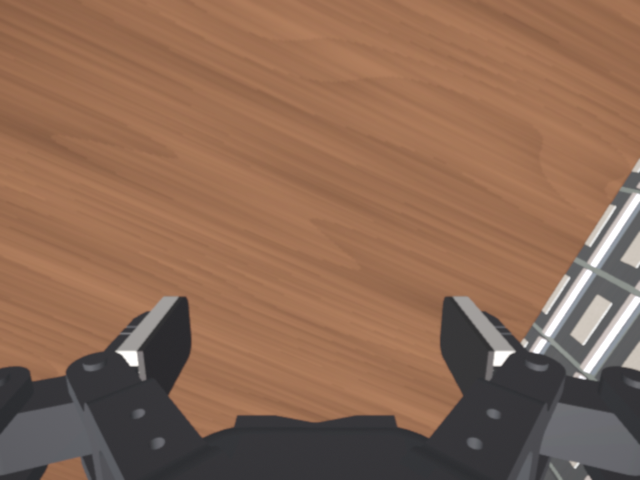

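Candidates for the blue carton: the one with a blue label (top 200,304; scene 388,377), the green look-alike (top 201,260; scene 340,384) and the yellow-labelled carton (top 431,320; scene 370,152). The first is the one described, and I'll check it in a close crop while measuring.

```bash
cat > h.py <<'E'
import numpy as np, cv2, pickle
def ray(c,u,v):
    K,R,t=np.array(c["camera_matrix"]),np.array(c["R"]),np.array(c["t"])
    return -R.T@t, R.T@np.linalg.inv(K)@np.array([u,v,1.])
def onz(c,u,v,z):
    o,d=ray(c,u,v); return o+d*(z-o[2])/d[2]
def proj(c,X):
    p=np.array(c["R"])@np.array(X)+np.array(c["t"]); p=np.array(c["camera_matrix"])@p; return p[:2]/p[2]
E
python3 - <<'E'
from h import *
for n in("top","scene"):
    c=pickle.load(open(f"pics/{n}0.pkl","rb")); im=c["image"]; hsv=cv2.cvtColor(im,cv2.COLOR_RGB2HSV)
    for col,lo,hi in (("blue",100,125),("green",50,75),("yellow",22,34)):
        m=((hsv[...,0]>=lo)&(hsv[...,0]<=hi)&(hsv[...,1]>110)&(hsv[...,2]>80)).astype(np.uint8)
        k,l,s,ce=cv2.connectedComponentsWithStats(m)
        for i in range(1,k):
            if s[i,4]>60:
                pts=np.argwhere(l==i)[:,::-1].astype(np.float32)
                r=cv2.minAreaRect(pts)
                print(n,col,s[i,4],np.round(ce[i],1),[np.round(a,1) for a in r], "z40",np.round(onz(c,*ce[i],.04)[:2],4),"z166",np.round(onz(c,*ce[i],.166)[:2],4))
    if n=="top":
        a=cv2.resize(im[230:340,160:300],None,fx=5,fy=5,interpolation=cv2.INTER_CUBIC); cv2.imwrite("pics/crop1.png",a[:,:,::-1])
        a=cv2.resize(im[130:240,300:420],None,fx=5,fy=5,interpolation=cv2.INTER_CUBIC); cv2.imwrite("pics/crop2.png",a[:,:,::-1])
E
```

```text
top blue 803 [372.3 175.5] [array([372.2, 175.5]), array([40.7, 19.5]), np.float64(6.3)] z40 [ 0.7044 -0.1239] z166 [ 0.6802 -0.1132]
top blue 415 [367. 220.] [array([367. , 220.1]), array([56.8,  7.3]), np.float64(6.2)] z40 [ 0.5939 -0.1125] z166 [ 0.5816 -0.103 ]
top green 130 [315.4 163.9] [array([312.8, 164.3]), array([27.9, 12.4]), np.float64(14.0)] z40 [0.7308 0.017 ] z166 [0.7038 0.0124]
top green 107 [302.  210.8] [array([301.1, 212.4]), array([56.7,  6.5]), np.float64(7.5)] z40 [0.6136 0.0475] z166 [0.5992 0.0397]
top green 91 [209.7 260.5] [array([209.8, 260.1]), array([ 3.6, 24.2]), np.float64(6.3)] z40 [0.4871 0.2704] z166 [0.4864 0.2384]
scene blue 408 [282.8 198.7] [array([282.7, 199. ]), array([ 8. , 52.2]), np.float64(1.7)] z40 [ 0.5832 -0.155 ] z166 [ 0.5787 -0.1   ]
scene blue 747 [238.3 195.4] [array([238.2, 195.4]), array([19.8, 37.9]), np.float64(3.6)] z40 [ 0.6939 -0.1736] z166 [ 0.6763 -0.1164]
scene blue 219 [387.7 376.9] [array([387.7, 376.9]), array([19. , 11.4]), np.float64(18.4)] z40 [0.3793 0.2925] z166 [0.399  0.2944]
scene green 386 [280.8 261.3] [array([281., 262.]), array([ 7.1, 56.1]), np.float64(1.3)] z40 [0.5984 0.007 ] z166 [0.5921 0.0427]
scene green 782 [234.1 259.5] [array([234.1, 259.5]), array([19.7, 40. ]), np.float64(3.2)] z40 [ 0.7097 -0.0072] z166 [0.6902 0.0302]
scene green 542 [338.9 382.8] [array([339., 383.]), array([20., 28.]), np.float64(90.0)] z40 [0.4883 0.2955] z166 [0.4951 0.297 ]
scene yellow 223 [369.7 149.9] [array([369.7, 149.8]), array([12.4, 18.9]), np.float64(68.2)] z40 [ 0.3489 -0.2736] z166 [ 0.3722 -0.2045]
scene yellow 512 [278.3 331.4] [array([278.8, 331.5]), array([ 9. , 63.1]), np.float64(1.5)] z40 [0.6146 0.1721] z166 [0.6064 0.1883]
scene yellow 872 [229.5 329.6] [array([229.4, 329.5]), array([19.8, 44.2]), np.float64(3.4)] z40 [0.7255 0.1583] z166 [0.7041 0.1761]
```

View pics/crop1.png

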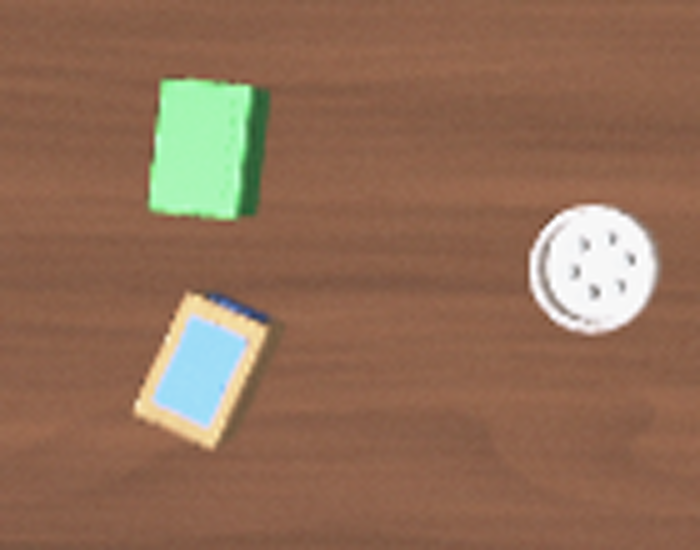

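View pics/crop2.png

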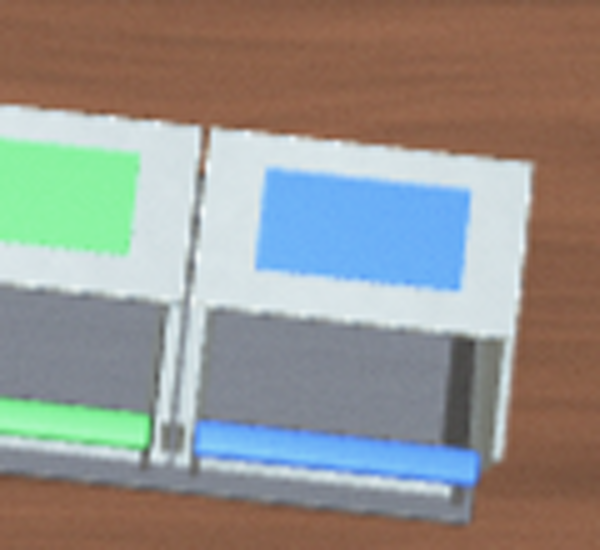

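The crop confirms it: bare cardboard, light-blue top label, dark-blue end label, centred about (200,304). The other one is all green. Next I'll work out exact poses.

```bash
python3 - <<'E'
from h import *
c=pickle.load(open("pics/top0.pkl","rb")); s=pickle.load(open("pics/scene0.pkl","rb"))
print("top cam",np.round(-np.array(c["R"]).T@c["t"],3),"scene cam",np.round(-np.array(s["R"]).T@s["t"],3))
im=c["image"].astype(int)
# carton label + cardboard
hsv=cv2.cvtColor(c["image"],cv2.COLOR_RGB2HSV)
print(hsv[304,200],hsv[294,198])
sub=(slice(285,325),slice(180,222))
m=((c["image"][...,2].astype(int)>180)|((c["image"][...,0].astype(int)>190)&(c["image"][...,1]>150)))
mm=np.zeros_like(m);mm[sub]=m[sub]
pts=np.argwhere(mm)[:,::-1].astype(np.float32); r=cv2.minAreaRect(pts); print(len(pts),r)
b=cv2.boxPoints(r); P=np.array([onz(c,u,v,.04)[:2] for u,v in b]); print(np.round(P,4),P.mean(0))
for i in range(4):
    e=P[(i+1)%4]-P[i]; print(np.linalg.norm(e),np.degrees(np.arctan2(e[1],e[0])))
# scene label
hs=cv2.cvtColor(s["image"],cv2.COLOR_RGB2HSV)
mm=np.zeros((480,640),bool); sub=(slice(355,400),slice(365,412))
rr=s["image"].astype(int); 
m=((hs[...,0]>95)&(hs[...,0]<125)&(hs[...,1]>90)); mm[sub]=m[sub]
pts=np.argwhere(mm)[:,::-1].astype(np.float32); r=cv2.minAreaRect(pts); b=cv2.boxPoints(r); P=np.array([onz(s,u,v,.04)[:2] for u,v in b]); print(P.mean(0)); 
for i in range(4):
    e=P[(i+1)%4]-P[i]; print(np.linalg.norm(e),np.degrees(np.arctan2(e[1],e[0])))
# lip: ends from scene/top
for nm,cam in(("top",c),("scene",s)):
    h=cv2.cvtColor(cam["image"],cv2.COLOR_RGB2HSV); m=((h[...,0]>=100)&(h[...,0]<=125)&(h[...,1]>100)&(h[...,2]>60)).astype(np.uint8)
    k,l,st,ce=cv2.connectedComponentsWithStats(m)
    for i in range(1,k):
        if 300<st[i,4]<500:
            r=cv2.minAreaRect(np.argwhere(l==i)[:,::-1].astype(np.float32)); b=cv2.boxPoints(r)
            print(nm,np.round(b,1).tolist(),[np.round(onz(cam,u,v,.166)[:2],4).tolist() for u,v in b])
cv2.imwrite("pics/crop3.png",cv2.resize(s["image"][150:380,200:300],None,fx=3.4,fy=2.6*1.3,interpolation=cv2.INTER_CUBIC)[:600,:,::-1])
cv2.imwrite("pics/crop3.png",cv2.resize(s["image"][160:240,210:300],None,fx=7,fy=7,interpolation=cv2.INTER_CUBIC)[:600,:,::-1])
E
```

```text
top cam [ 0.481 -0.025  1.204] scene cam [0.546 0.308 1.101]
[ 99  89 247] [100  82 247]
483 ((199.68045043945312, 303.2756042480469), (18.089345932006836, 27.58799934387207), 24.775142669677734)
[[0.3609 0.3246]
 [0.4221 0.2986]
 [0.4045 0.2579]
 [0.3435 0.284 ]] [0.38273223 0.29129118]
0.06644241002278595 -22.997852882902006
0.044325485908539394 -113.35758696733402
0.06637234482234763 156.89020853467528
0.044195430859993313 66.7323538541326
[0.37876219 0.29235675]
0.02680066203024664 -116.3138803515654
0.043566905585861 156.9597387664308
0.02671724574141051 62.97079876240758
0.04323890999138741 -22.90191297229868
top [[338.3999938964844, 220.60000610351562], [339.20001220703125, 213.3000030517578], [395.6000061035156, 219.39999389648438], [394.79998779296875, 226.6999969482422]] [[0.5792, -0.0405], [0.5954, -0.0419], [0.5843, -0.1656], [0.5681, -0.1641]]
scene [[279.0, 173.0], [287.0, 173.0], [287.0, 226.0], [279.0, 226.0]] [[0.5832, -0.1635], [0.5652, -0.162], [0.5738, -0.0353], [0.591, -0.0368]]
```

View pics/crop3.png

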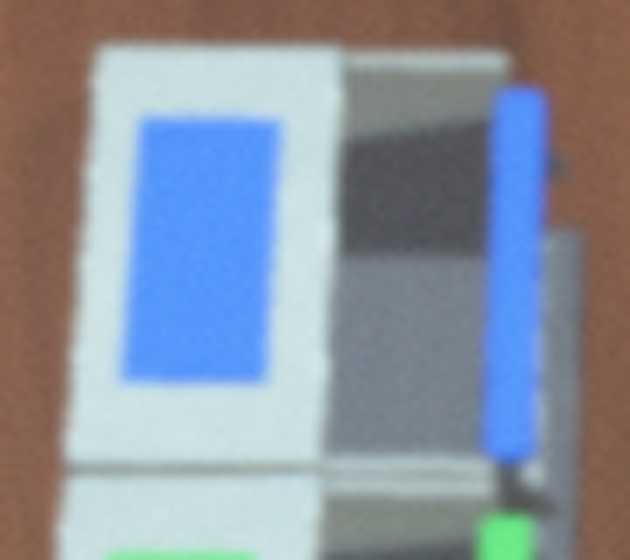

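```bash
cat >> h.py <<'E'
from scipy.spatial.transform import Rotation as Ro
UY=np.radians(-5.1)
def Rt(rpy): return Ro.from_euler('xyz',rpy,degrees=True)
def cmd(p0,rpy0,p1,rpy1):
    R0=Rt(rpy0);R1=Rt(rpy1)
    return np.round(R0.inv().apply(np.array(p1)-p0)/.04,3), np.round((R0.inv()*R1).as_rotvec(),4)
LIP=np.array([.580,-.101,.166])
def unit(dx,dy,z): # lip-relative (shut), world z
    c,s=np.cos(UY),np.sin(UY); return np.array([LIP[0]+c*dx-s*dy,LIP[1]+s*dx+c*dy,z])
E
python3 - <<'E'
from h import *
from workcell import bot
o=bot.get_obs();print(o["time"],o["ee_pos"],o["tcp_rot"])
p0=[.2256,-.5015,.2305]
t=unit(.031,0,.25);print(t); print(cmd(o["ee_pos"],[180,0,24.2],t,[180,0,-5.1]))
E
```

```text
0.15 [ 0.22559421 -0.50140353  0.23072959] [-1.79940145e+02  5.08379929e-04  2.42240173e+01]
[ 0.61087727 -0.10375572  0.25      ]
(array([12.861, -5.119, -0.482]), array([ 0.    , -0.    ,  0.5114]))
```

>>> step_arm(
  dr=[
    [0,0,0.03],
    [0,0,0.07],
    [0,0,0.11],
    [0,0,0.15],
    [0,0,0.19],
    [0,0,0.23],
    [0,0,0.27],
    [0,0,0.31],
  ],
  xyz=[
    [0.6,-0.24,-0.3],
    [1.6,-0.64,-0.48],
    [2.7,-1.08,-0.48],
    [3.8,-1.52,-0.48],
    [4.9,-1.96,-0.48],
    [6.0,-2.4,-0.48],
    [7.1,-2.83,-0.48],
    [8.2,-3.27,-0.48],
  ],
  gripper=[0.5,0,0,0,0,0,0,0],
  squeeze=30,
)

```text
time: 0.95
ee_pos: [0.4721, -0.246, 0.2504]
tcp_rot: [180.0, -0.0, 6.4]
wrist_force: [1.3, -0.5, 0.4]
opening: 0.0
```

```bash
python3 - <<'E'
from h import *
from workcell import bot
o=bot.get_obs();print(o["time"],o["ee_pos"],o["tcp_rot"],o["opening"])
print(cmd(o["ee_pos"],o["tcp_rot"],unit(.031,0,.25),[180,0,-5.1]))
E
```

```text
0.95 [ 0.47214516 -0.24604216  0.25041236] [ 1.79995184e+02 -1.05318297e-03  6.36773670e+00] 3.0410115851600762e-05
(array([ 3.841, -3.151,  0.01 ]), array([ 1.000e-04, -0.000e+00,  2.001e-01]))
```

>>> step_arm(
  dr=[
    [0,0,0.04],
    [0,0,0.08],
    [0,0,0.12],
    [0,0,0.16],
    [0,0,0.19],
    [0,0,0.2],
    [0,0,0.2],
    [0,0,0.2],
  ],
  xyz=[
    [0.85,-0.7,0],
    [1.7,-1.4,0],
    [2.4,-1.98,0],
    [3.1,-2.55,0],
    [3.6,-2.95,0],
    [3.87,-3.18,0],
    [3.87,-3.18,0],
    [3.87,-3.18,0],
  ],
  gripper=[0,0,0,0,0,0,0,0],
)

```text
time: 1.75
ee_pos: [0.6102, -0.1044, 0.2504]
tcp_rot: [180.0, 0.0, -5.0]
wrist_force: [0.2, 0.2, 1.1]
opening: -0.0003
```

```bash
python3 - <<'E'
from h import *
from workcell import bot
o=bot.get_obs();print(o["time"],o["ee_pos"],o["tcp_rot"],o["opening"],o["wrist_force"])
print(cmd(o["ee_pos"],o["tcp_rot"],unit(.031,0,.25),[180,0,-5.1]))
for n in("wrist","top"):
    c=bot.camera(n); im=c["image"]; pickle.dump(c,open(f"pics/{n}1.pkl","wb"))
    if n=="top": im=cv2.resize(im[130:260,280:440],None,fx=5,fy=4.6)
    cv2.imwrite(f"pics/{n}1.png",im[:,:,::-1])
    t=unit(.031,0,.15); print(n,proj(c,t),proj(c,LIP),proj(c,o["ee_pos"]))
E
```

```text
1.75 [ 0.61017354 -0.10439375  0.25035381] [ 1.79987039e+02  3.66087953e-02 -4.96351264e+00] -0.0002879537657910302 [0.16684897 0.16518448 1.07728807]
(array([ 0.016, -0.017,  0.009]), array([0.0002, 0.0006, 0.0024]))
wrist [315.70035067 232.80640395] [315.5578278  291.03223038] [317.78338069 304.74340035]
top [366.95593351 207.65659043] [366.04192856 220.77637572] [371.07680625 201.97849124]
```

View pics/wrist1.png

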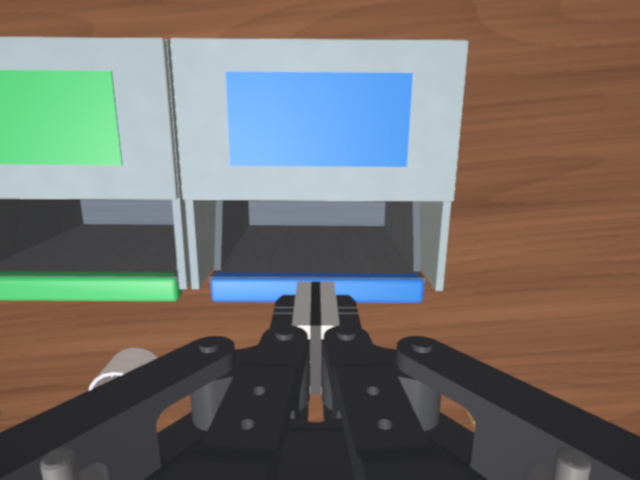

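View pics/top1.png

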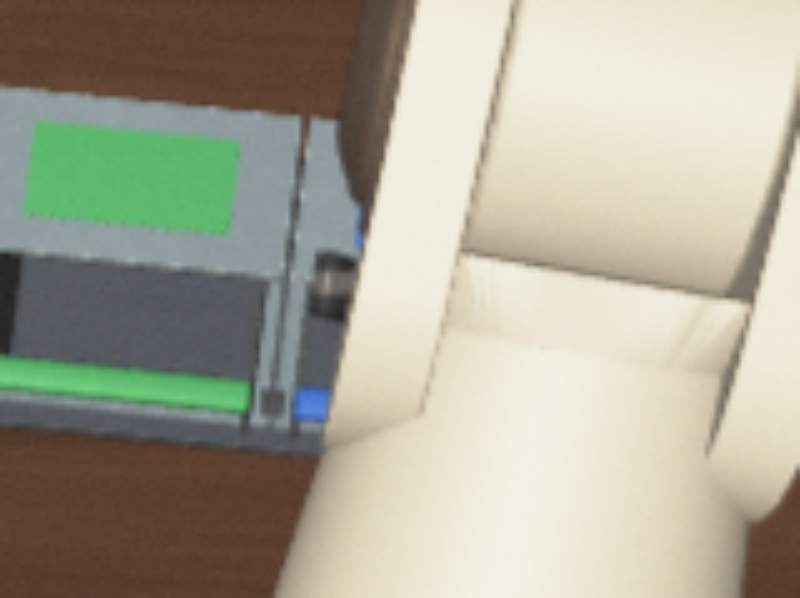

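```bash
python3 - <<'E'
from h import *
c=pickle.load(open("pics/wrist1.pkl","rb"))
print("cam",-np.array(c["R"]).T@c["t"])
for dx,z in((.008,.166),(-.008,.166),(-.008,.154),(.056,.19),(.056,.18)):
    print(dx,z,[np.round(proj(c,unit(dx,dy,z)),1).tolist() for dy in(-.063,.063)])
h=cv2.cvtColor(c["image"],cv2.COLOR_RGB2HSV)
for u in (230,260,390,410): print(u,[(v,h[v,u].tolist()) for v in range(266,308,3)])
E
```

```text
cam [ 0.67614298 -0.10918792  0.39312779]
0.008 0.166 [[424.1, 278.5], [207.1, 277.9]]
-0.008 0.166 [[422.2, 303.9], [208.8, 303.3]]
-0.008 0.154 [[417.4, 295.7], [213.6, 295.1]]
0.056 0.19 [[443.2, 205.4], [188.6, 204.7]]
0.056 0.18 [[437.5, 201.6], [194.3, 200.9]]
230 [(266, [135, 7, 69]), (269, [120, 7, 70]), (272, [112, 111, 99]), (275, [109, 166, 132]), (278, [108, 166, 200]), (281, [106, 141, 250]), (284, [105, 120, 255]), (287, [105, 126, 255]), (290, [106, 133, 255]), (293, [106, 142, 255]), (296, [106, 149, 255]), (299, [106, 160, 244]), (302, [160, 57, 129]), (305, [12, 127, 133])]
260 [(266, [135, 7, 69]), (269, [120, 4, 70]), (272, [113, 90, 94]), (275, [109, 170, 135]), (278, [109, 161, 195]), (281, [106, 145, 247]), (284, [105, 127, 255]), (287, [106, 129, 255]), (290, [106, 137, 255]), (293, [106, 144, 255]), (296, [106, 152, 254]), (299, [106, 162, 246]), (302, [140, 63, 138]), (305, [11, 126, 132])]
390 [(266, [120, 4, 70]), (269, [135, 7, 72]), (272, [112, 36, 78]), (275, [109, 183, 134]), (278, [110, 118, 168]), (281, [107, 171, 230]), (284, [106, 163, 249]), (287, [106, 163, 249]), (290, [106, 164, 249]), (293, [106, 165, 249]), (296, [106, 168, 248]), (299, [106, 172, 244]), (302, [114, 116, 187]), (305, [11, 126, 134])]
410 [(266, [120, 4, 72]), (269, [135, 7, 71]), (272, [116, 24, 74]), (275, [109, 185, 134]), (278, [110, 120, 157]), (281, [107, 176, 227]), (284, [106, 168, 247]), (287, [106, 168, 247]), (290, [106, 169, 247]), (293, [106, 171, 246]), (296, [106, 173, 245]), (299, [106, 176, 244]), (302, [113, 119, 187]), (305, [11, 124, 138])]
```

The picture matches the model to about 0.5 mm: the lip spans rows 278–302 and the roof edge is at row 200. The closed fingers are over the gap behind the blue lip, so I'll descend.

>>> step_arm(
  dr=[
    [0,0,0],
    [0,0,0],
    [0,0,0],
    [0,0,0],
    [0,0,0],
    [0,0,0],
    [0,0,0],
    [0,0,0],
  ],
  xyz=[
    [0,0,0.4],
    [0,0,0.9],
    [0,0,1.4],
    [0,0,1.9],
    [0,0,2.3],
    [0,0,2.55],
    [0,0,2.6],
    [0,0,2.6],
  ],
  gripper=[0,0,0,0,0,0,0,0],
)

```text
time: 2.65
ee_pos: [0.6104, -0.1043, 0.147]
tcp_rot: [180.0, -0.0, -5.0]
wrist_force: [0.3, 0.1, 0.5]
opening: -0.0
```

>>> step_arm(
  dr=[
    [0,0,0],
    [0,0,0],
    [0,0,0],
    [0,0,0],
    [0,0,0],
    [0,0,0],
    [0,0,0],
    [0,0,0],
  ],
  xyz=[
    [-0.07,0,0],
    [-0.14,0,0],
    [-0.2,0,0],
    [-0.25,0,0],
    [-0.3,0,0],
    [-0.35,0,0],
    [-0.4,0,0],
    [-0.45,0,0],
  ],
  gripper=[0,0,0,0,0,0,0,0],
)

```text
time: 3.45
ee_pos: [0.593, -0.1023, 0.1467]
tcp_rot: [-180.0, -0.1, -5.0]
wrist_force: [4.0, -0.5, 1.6]
opening: 0.0003
```

>>> step_arm(
  dr=[
    [0,0,0],
    [0,0,0],
    [0,0,0],
    [0,0,0],
    [0,0,0],
    [0,0,0],
    [0,0,0],
    [0,0,0],
  ],
  xyz=[
    [-0.05,0,0],
    [-0.1,0,0],
    [-0.15,0,0],
    [-0.2,0,0],
    [-0.24,0,0],
    [-0.28,0,0],
    [-0.32,0,0],
    [-0.36,0,0],
  ],
  gripper=[0,0,0,0,0,0,0,0],
)

```text
time: 4.25
ee_pos: [0.5794, -0.101, 0.1467]
tcp_rot: [-180.0, -0.1, -5.0]
wrist_force: [9.2, 0.5, -1.7]
opening: 0.0001
```

>>> step_arm(
  dr=[
    [0,0,0],
    [0,0,0],
    [0,0,0],
    [0,0,0],
    [0,0,0],
    [0,0,0],
    [0,0,0],
    [0,0,0],
  ],
  xyz=[
    [-0.02,0,0],
    [-0.04,0,0],
    [-0.06,0,0],
    [-0.08,0,0],
    [-0.1,0,0],
    [-0.12,0,0],
    [-0.13,0,0],
    [-0.13,0,0],
  ],
  gripper=[0,0,0,0,0,0,0,0],
)

```text
time: 5.05
ee_pos: [0.5753, -0.1007, 0.1468]
tcp_rot: [-180.0, -0.3, -5.0]
wrist_force: [14.4, 0.7, -3.5]
opening: 0.0002
```

>>> step_arm(
  dr=[
    [0,0,0],
    [0,0,0],
    [0,0,0],
    [0,0,0],
    [0,0,0],
    [0,0,0],
    [0,0,0],
    [0,0,0],
  ],
  xyz=[
    [-0.02,0,0],
    [-0.04,0,0],
    [-0.06,0,0],
    [-0.08,0,0],
    [-0.1,0,0],
    [-0.11,0,0],
    [-0.11,0,0],
    [-0.11,0,0],
  ],
  gripper=[0,0,0,0,0,0,0,0],
)

```text
time: 5.85
ee_pos: [0.5686, -0.1003, 0.1464]
tcp_rot: [180.0, 0.0, -5.0]
wrist_force: [3.1, -0.6, -1.9]
opening: -0.0003
```

The catch released: force fell from 14 N to 3 N. I'll carry on along the arc.

>>> step_arm(
  dr=[
    [0,0,0],
    [0,0,0],
    [0,0,0],
    [0,0,0],
    [0,0,0],
    [0,0,0],
    [0,0,0],
    [0,0,0],
  ],
  xyz=[
    [-0.08,0,0.03],
    [-0.18,0,0.07],
    [-0.28,0,0.11],
    [-0.38,0,0.16],
    [-0.48,0,0.21],
    [-0.58,0,0.27],
    [-0.68,0,0.33],
    [-0.75,0,0.38],
  ],
  gripper=[0,0,0,0,0,0,0,0],
)

```text
time: 6.65
ee_pos: [0.5383, -0.0976, 0.131]
tcp_rot: [-180.0, 0.0, -5.0]
wrist_force: [2.1, -0.6, 3.1]
opening: 0.0003
```

```bash
python3 - <<'E'
from h import *
from workcell import bot
o=bot.get_obs();print(o["time"],o["ee_pos"],o["wrist_force"])
for n in("wrist","scene"):
    c=bot.camera(n); im=c["image"]; pickle.dump(c,open(f"pics/{n}2.pkl","wb"))
    if n=="scene": im=cv2.resize(im[140:260,200:360],None,fx=5,fy=5)
    cv2.imwrite(f"pics/{n}2.png",im[:,:,::-1])
E
```

```text
6.65 [ 0.53833818 -0.09755518  0.13099023] [ 2.14148678 -0.61646653  3.0732528 ]
```

View pics/wrist2.png

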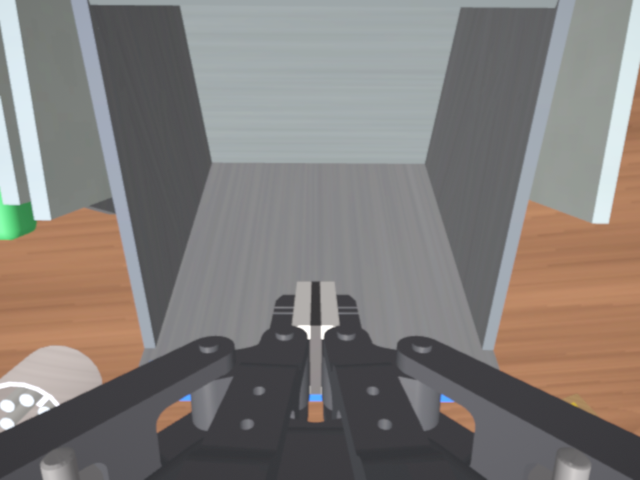

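View pics/scene2.png

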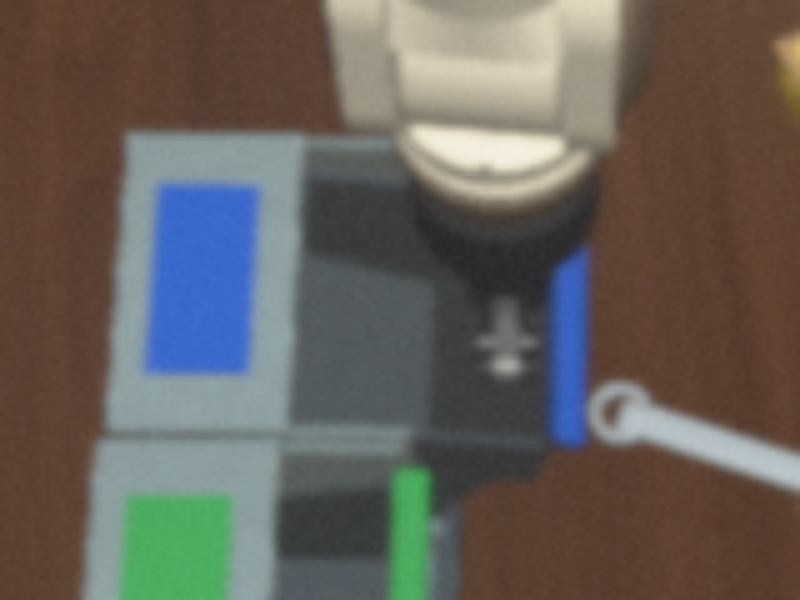

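>>> step_arm(
  dr=[
    [0,0,0],
    [0,0,0],
    [0,0,0],
    [0,0,0],
    [0,0,0],
    [0,0,0],
    [0,0,0],
    [0,0,0],
  ],
  xyz=[
    [-0.06,0,0.04],
    [-0.12,0,0.09],
    [-0.18,0,0.13],
    [-0.24,0,0.18],
    [-0.3,0,0.23],
    [-0.36,0,0.28],
    [-0.39,0,0.3],
    [-0.39,0,0.3],
  ],
  gripper=[0,0,0,0,0,0,0,0],
)

```text
time: 7.55
ee_pos: [0.523, -0.0962, 0.1189]
tcp_rot: [-180.0, 0.0, -5.0]
wrist_force: [1.0, -0.2, 0.2]
opening: -0.0003
```

```bash
python3 - <<'E'
from h import *
from workcell import bot
o=bot.get_obs();print(o["time"],o["ee_pos"],o["wrist_force"])
c=bot.camera("scene"); pickle.dump(c,open("pics/scene3.pkl","wb"))
h=cv2.cvtColor(c["image"],cv2.COLOR_RGB2HSV); m=((h[...,0]>=100)&(h[...,0]<=125)&(h[...,1]>100)&(h[...,2]>60)).astype(np.uint8)
k,l,st,ce=cv2.connectedComponentsWithStats(m)
for i in range(1,k):
    if st[i,4]>50: print(st[i],ce[i])
# predicted lip corner columns for each theta
def binpt(lx,ly,lz,th,off=0): # lip frame -> world
    X=lx-.004; Z=lz+.132
    x=X*np.cos(th)-Z*np.sin(th); z=Z*np.cos(th)+X*np.sin(th)
    return unit(x+.004+off,ly,.034+z)
for th in(.5,.55,.6,.65,.7,.75,.8):
    print(th,[np.round(proj(c,binpt(a,.063,b,th)),1).tolist() for a,b in((-.008,0),(.008,0),(-.008,-.012))])
E
```

```text
7.55 [ 0.52300733 -0.09621465  0.11894367] [ 1.00647081 -0.19658485  0.1823873 ]
[228 177  23  38 786] [239.18320611 195.50381679]
[317 192   8  40 255] [320.79215686 211.02352941]
[377 368  22  18 259] [387.71042471 376.89189189]
0.5 [[313.7, 228.7], [307.3, 227.5], [311.1, 230.2]]
0.55 [[316.1, 229.3], [309.9, 228.0], [313.3, 230.8]]
0.6 [[318.4, 229.9], [312.5, 228.5], [315.4, 231.3]]
0.65 [[320.7, 230.5], [315.0, 229.1], [317.4, 231.9]]
0.7 [[322.7, 231.2], [317.3, 229.7], [319.3, 232.5]]
0.75 [[324.7, 231.9], [319.6, 230.3], [321.0, 233.2]]
0.8 [[326.6, 232.7], [321.7, 231.0], [322.7, 233.9]]
```

Tilt is about 0.72: the lip's right edge at column 325 and left at 317 match the model. Next I'll lift clear and go for the carton.

>>> step_arm(
  dr=[
    [0,0,0],
    [0,0,0],
    [0,0,0],
    [0,0,0],
    [0,0,0.02],
    [0,0,0.06],
    [0,0,0.1],
    [0,0,0.14],
  ],
  xyz=[
    [0.2,0,-0.05],
    [0.25,0,-0.6],
    [0.25,0,-1.5],
    [0.25,0,-2.4],
    [0.1,-0.3,-3.0],
    [-0.4,-1.2,-3.2],
    [-1.0,-2.2,-3.2],
    [-1.5,-3.3,-3.2],
  ],
  gripper=[0,0,0,0,0.5,1,1,1],
)

```text
time: 8.4
ee_pos: [0.4729, -0.0599, 0.2479]
tcp_rot: [-177.5, 0.1, -8.6]
wrist_force: [0.3, 0.1, 0.3]
opening: 0.0581
```

```bash
python3 - <<'E'
from h import *
from workcell import bot
o=bot.get_obs();print(o["time"],o["ee_pos"],o["tcp_rot"],o["wrist_force"])
print(cmd(o["ee_pos"],o["tcp_rot"],[.3805,.2918,.14],[180,0,-23]))
E
```

```text
8.4 [ 0.47290047 -0.05989095  0.24787277] [-1.77548731e+02  5.98657045e-02 -8.62495948e+00] [0.28984575 0.09732581 0.32987643]
(array([-3.6  , -8.223,  3.055]), array([-0.0424,  0.0064,  0.2508]))
```

>>> step_arm(
  dr=[
    [0,0,0.04],
    [0,0,0.08],
    [0,0,0.12],
    [0,0,0.16],
    [0,0,0.2],
    [0,0,0.24],
    [0,0,0.25],
    [0,0,0.25],
  ],
  xyz=[
    [-0.45,-1.1,0],
    [-0.9,-2.2,0],
    [-1.35,-3.3,0],
    [-1.8,-4.4,0.3],
    [-2.25,-5.4,0.8],
    [-2.7,-6.4,1.3],
    [-3.15,-7.4,1.8],
    [-3.5,-8.1,2.2],
  ],
  gripper=[1,1,1,1,1,1,1,1],
)

```text
time: 9.2
ee_pos: [0.3456, -0.1033, 0.2235]
tcp_rot: [-175.5, 0.7, -20.2]
wrist_force: [0.9, 0.6, 0.2]
opening: 0.0856
```

>>> step_arm(
  dr=[
    [0,0,0],
    [0,0,0],
    [0,0,0],
    [0,0,0],
    [0,0,0],
    [0,0,0],
    [0,0,0],
    [0,0,0],
  ],
  xyz=[
    [0,0,0],
    [0,0,0],
    [0,0,0],
    [0,0,0],
    [0,0,0],
    [0,0,0],
    [0,0,0],
    [0,0,0],
  ],
  gripper=[1,1,1,1,1,1,1,1],
)

```text
time: 10.0
ee_pos: [0.3463, -0.1023, 0.2236]
tcp_rot: [-175.4, 0.7, -20.0]
wrist_force: [-0.1, -0.3, -0.3]
opening: 0.0856
```

```bash
python3 - <<'E'
from h import *
from workcell import bot
o=bot.get_obs();print(o["time"],o["ee_pos"],o["tcp_rot"],o["wrist_force"],o["opening"])
print(cmd(o["ee_pos"],o["tcp_rot"],[.3805,.2918,.14],[180,0,-23]))
for n in("wrist","scene"):
    c=bot.camera(n); im=c["image"]; pickle.dump(c,open(f"pics/{n}4.pkl","wb"))
    cv2.imwrite(f"pics/{n}4.png",im[:,:,::-1])
    print(proj(c,[.3805,.2918,.04]))
E
```

```text
10.0 [ 0.34625666 -0.10227367  0.22358149] [-175.44248915    0.73790632  -19.99540249] [-0.12338881 -0.30531533 -0.29412712] 0.08559349244871782
(array([-2.537, -9.352,  2.875]), array([-0.0792,  0.015 ,  0.0519]))
[-77.16345459 305.13659976]
[387.07822585 376.5816345 ]
```

View pics/wrist4.png

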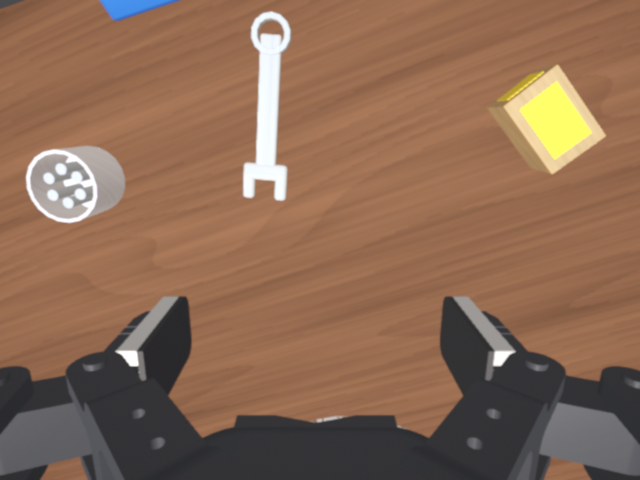

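View pics/scene4.png

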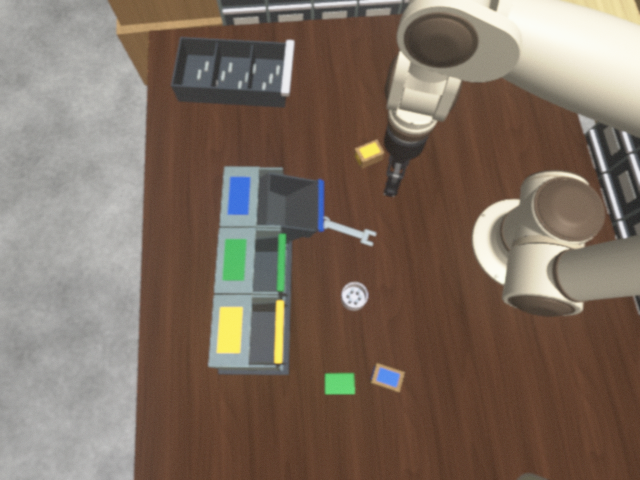

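```bash
python3 - <<'E'
from workcell import bot
o=bot.get_obs();print(o["q"])
E
```

```text
[-20.05348143 -20.18758937 -13.34234044  97.58565462   4.55453438
 179.94262017]
```

Joint 6 had run into its +180° limit (yaw = q1 − q6 + 180). I'll use the other half-turn: yaw 157 at the carton and 175 at the bin.

```bash
python3 - <<'E'
from h import *
from workcell import bot
o=bot.get_obs()
print(cmd(o["ee_pos"],o["tcp_rot"],[.36,.10,.22],[180,0,45]))
E
```

```text
(array([-1.404, -4.846,  0.495]), array([-0.0781, -0.0337, -1.1343]))
```

>>> step_arm(
  dr=[
    [-0.01,0,-0.14],
    [-0.02,-0.01,-0.28],
    [-0.03,-0.01,-0.43],
    [-0.04,-0.02,-0.57],
    [-0.05,-0.02,-0.71],
    [-0.06,-0.03,-0.85],
    [-0.07,-0.03,-0.99],
    [-0.08,-0.034,-1.13],
  ],
  xyz=[
    [-0.17,-0.6,0.06],
    [-0.35,-1.2,0.12],
    [-0.52,-1.8,0.18],
    [-0.7,-2.4,0.25],
    [-0.88,-3.0,0.31],
    [-1.05,-3.6,0.37],
    [-1.23,-4.2,0.43],
    [-1.4,-4.85,0.5],
  ],
  gripper=[1,1,1,1,1,1,1,1],
)

```text
time: 10.9
ee_pos: [0.3601, 0.1011, 0.2199]
tcp_rot: [179.9, 0.1, 45.1]
wrist_force: [0.0, -0.8, -0.4]
opening: 0.0856
```

```bash
python3 - <<'E'
from h import *
from workcell import bot
o=bot.get_obs();print(o["time"],o["ee_pos"],o["tcp_rot"],o["q"])
print(cmd(o["ee_pos"],o["tcp_rot"],[.36,.25,.2],[180,0,110]))
E
```

```text
10.9 [0.36010944 0.1011137  0.21991074] [1.79887644e+02 6.26692357e-02 4.50782909e+01] [ 1.57820275e+01 -1.91424489e+01 -1.28954301e+01  9.62466940e+01
 -1.28651216e-01  1.50703675e+02]
(array([ 2.634, -2.631,  0.49 ]), array([ 1.1000e-03,  2.1000e-03, -1.1331e+00]))
```

>>> step_arm(
  dr=[
    [0,0,-0.14],
    [0,0,-0.28],
    [0,0,-0.43],
    [0,0,-0.57],
    [0,0,-0.71],
    [0,0,-0.85],
    [0,0,-0.99],
    [0,0,-1.13],
  ],
  xyz=[
    [0.33,-0.33,0.06],
    [0.66,-0.66,0.12],
    [0.99,-0.99,0.18],
    [1.32,-1.32,0.25],
    [1.65,-1.65,0.31],
    [1.98,-1.98,0.37],
    [2.3,-2.3,0.43],
    [2.63,-2.63,0.5],
  ],
  gripper=[1,1,1,1,1,1,1,1],
)

```text
time: 11.7
ee_pos: [0.3608, 0.2496, 0.1994]
tcp_rot: [-180.0, 0.1, 109.8]
wrist_force: [1.1, -1.2, 1.1]
opening: 0.0853
```

```bash
python3 - <<'E'
from h import *
from workcell import bot
o=bot.get_obs();print(o["time"],o["ee_pos"],o["tcp_rot"],o["q"])
print(cmd(o["ee_pos"],o["tcp_rot"],[.3805,.2918,.14],[180,0,157]))
E
```

```text
11.7 [0.36075951 0.24960185 0.19940606] [-1.79960459e+02  9.63319996e-02  1.09832723e+02] [ 3.47324113e+01 -1.06837560e+01 -8.49497282e+00  9.22517642e+01
 -8.29260083e-02  1.04899767e+02]
(array([0.827, 0.823, 1.483]), array([-0.0013,  0.0013, -0.8232]))
```

>>> step_arm(
  dr=[
    [0,0,-0.14],
    [0,0,-0.28],
    [0,0,-0.43],
    [0,0,-0.57],
    [0,0,-0.71],
    [0,0,-0.81],
    [0,0,-0.82],
    [0,0,-0.82],
  ],
  xyz=[
    [0.14,0.14,0.25],
    [0.28,0.28,0.5],
    [0.42,0.42,0.75],
    [0.56,0.56,1.0],
    [0.7,0.7,1.25],
    [0.82,0.82,1.48],
    [0.82,0.82,1.48],
    [0.82,0.82,1.48],
  ],
  gripper=[1,1,1,1,1,1,1,1],
)

```text
time: 12.5
ee_pos: [0.3807, 0.2904, 0.1403]
tcp_rot: [-179.9, 0.0, 156.3]
wrist_force: [-0.2, 0.4, -0.1]
opening: 0.0851
```

```bash
python3 - <<'E'
from h import *
from workcell import bot
o=bot.get_obs();print(o["time"],o["ee_pos"],o["tcp_rot"],o["q"])
c=bot.camera("wrist"); im=c["image"]; pickle.dump(c,open("pics/wrist5.pkl","wb")); cv2.imwrite("pics/wrist5.png",im[:,:,::-1])
a=np.radians(157); u=np.array([np.cos(a),np.sin(a)]); v=np.array([-u[1],u[0]]); C=np.array([.3805,.2918])
print([np.round(proj(c,[*(C+sx*.032*u+sy*.022*v),.04]),1).tolist() for sx,sy in((1,1),(1,-1),(-1,-1),(-1,1))])
E
```

```text
12.5 [0.38066683 0.29040286 0.14033441] [-1.79873569e+02  2.40949425e-02  1.56342571e+02] [ 3.73882447e+01 -5.52567749e+00 -1.04442053e+01  8.51804353e+01
 -8.22898364e-02  6.10457715e+01]
[[277.6, 180.3], [353.1, 179.4], [351.8, 282.1], [281.1, 282.8]]
```

View pics/wrist5.png

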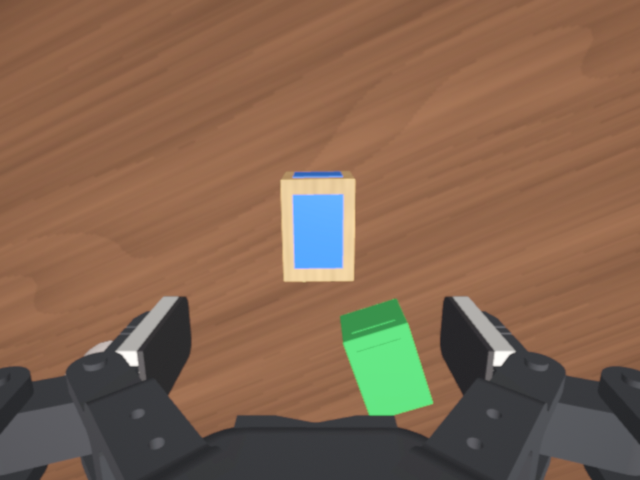

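>>> step_arm(
  dr=[
    [0,0,-0.01],
    [0,0,-0.01],
    [0,0,-0.01],
    [0,0,-0.01],
    [0,0,-0.01],
    [0,0,-0.01],
    [0,0,-0.01],
    [0,0,-0.01],
  ],
  xyz=[
    [0.02,0.07,0.4],
    [0.02,0.07,1.0],
    [0.02,0.07,1.6],
    [0.02,0.07,2.2],
    [0.02,0.07,2.7],
    [0.02,0.07,3.1],
    [0.02,0.07,3.28],
    [0.02,0.07,3.28],
  ],
  gripper=[1,1,1,1,1,1,1,1],
)

```text
time: 13.35
ee_pos: [0.381, 0.2929, 0.0088]
tcp_rot: [-179.9, 0.0, 157.0]
wrist_force: [-0.3, 0.4, 0.0]
opening: 0.0856
```

>>> step_arm(
  dr=[
    [0,0,0],
    [0,0,0],
    [0,0,0],
    [0,0,0],
    [0,0,0],
    [0,0,0],
    [0,0,0],
    [0,0,0],
  ],
  xyz=[
    [0,0,0],
    [0,0,0],
    [0,0,0],
    [0,0,0],
    [0,0,0],
    [0,0,0],
    [0,0,0],
    [0,0,0],
  ],
  gripper=[0.7,0.5,0.4,0.3,0.3,0.3,0.3,0.3],
  squeeze=25,
)

```text
time: 14.15
ee_pos: [0.3817, 0.2935, 0.01]
tcp_rot: [-180.0, 0.1, 157.0]
wrist_force: [-1.1, -2.0, 5.8]
opening: 0.0436
```

>>> step_arm(
  dr=[
    [0,0,0],
    [0,0,0],
    [0,0,0],
    [0,0,0],
    [0,0,0],
    [0,0,0],
    [0,0,0],
    [0,0,0],
  ],
  xyz=[
    [0,0,-0.2],
    [0,0,-0.8],
    [0,0,-1.6],
    [0,0,-2.6],
    [0,0,-3.6],
    [0,0,-4.6],
    [0,0,-5.4],
    [0,0,-6.0],
  ],
  gripper=[0.3,0.3,0.3,0.3,0.3,0.3,0.3,0.3],
)

```text
time: 14.95
ee_pos: [0.3812, 0.2938, 0.2518]
tcp_rot: [180.0, 0.1, 157.1]
wrist_force: [0.4, -0.4, -2.1]
opening: 0.044
```

```bash
python3 - <<'E'
from h import *
from workcell import bot
o=bot.get_obs();print(o["time"],o["ee_pos"],o["tcp_rot"],o["q"],o["opening"])
c=bot.camera("wrist"); im=c["image"]; cv2.imwrite("pics/wrist6.png",im[:,:,::-1])
t=unit(-.035,0,.25)
print(t,cmd(o["ee_pos"],o["tcp_rot"],t,[180,0,174.9]))
E
```

```text
14.95 [0.38123333 0.29376547 0.25179961] [1.79988840e+02 9.29259118e-02 1.57053882e+02] [ 3.76613282e+01 -3.96929520e+00  3.36197757e+00  9.72759421e+01
 -7.54869935e-02  6.06074004e+01] 0.0439787435475574
[ 0.54513856 -0.0978887   0.25      ] (array([-7.591, -7.419,  0.056]), array([-1.000e-04,  1.600e-03, -3.115e-01]))
```

View pics/wrist6.png

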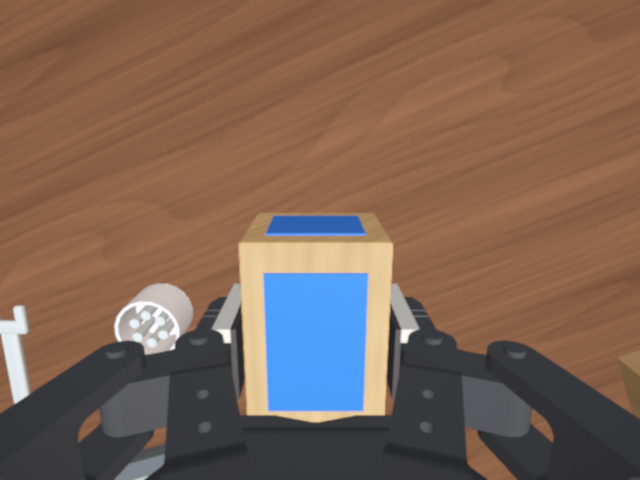

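The carton is held squarely, with the jaw reading 44 mm. Next, over the bin with the tool tilted about 0.6 rad so the carton lies on the tipped floor.

```bash
cat >> h.py <<'E'
def binpt(X,ly,Z,th,off=0): # pivot-frame of bin (X rear, Z up wall) -> world
    x=X*np.cos(th)-Z*np.sin(th); z=Z*np.cos(th)+X*np.sin(th)
    return unit(x+.004+off,ly,.034+z)
def tilt(a,yaw=174.9):
    R=Rt([180,0,yaw])*Ro.from_rotvec([0,a,0]); return R
def cmdR(p0,rpy0,p1,R1):
    R0=Rt(rpy0); return np.round(R0.inv().apply(np.array(p1)-p0)/.04,3), np.round((R0.inv()*R1).as_rotvec(),4)
E
python3 - <<'E'
from h import *
from workcell import bot
o=bot.get_obs()
P=binpt(.054,0,.035,.72); R=tilt(-.6); print(P,R.apply([0,0,1]),R.as_euler('xyz',degrees=True))
pre=P-.12*R.apply([0,0,1]); print(pre)
print(cmdR(o["ee_pos"],o["tcp_rot"],[.48,.05,.25],tilt(0,165)))
print(cmdR([.48,.05,.25],[180,0,165],pre+[0,0,.02],R))
E
```

```text
[ 0.60143385 -0.10291292  0.09591997] [ 0.56240709 -0.0501935  -0.82533561] [180.          34.37746771 174.9       ]
[ 0.533945   -0.0968897   0.19496025]
(array([-4.641, -4.664,  0.124]), array([ 0.0033,  0.0038, -0.1387]))
(array([-2.253, -3.198,  0.876]), array([-0.0518, -0.5985, -0.1676]))
```

>>> step_arm(
  dr=[
    [0,0,-0.01],
    [0,0,-0.03],
    [0,0,-0.05],
    [0,0,-0.07],
    [0,0,-0.09],
    [0,0,-0.11],
    [0,0,-0.13],
    [0,0,-0.14],
  ],
  xyz=[
    [-0.3,-0.3,0],
    [-0.8,-0.8,0],
    [-1.4,-1.4,0.05],
    [-2.1,-2.1,0.05],
    [-2.8,-2.8,0.1],
    [-3.5,-3.5,0.1],
    [-4.1,-4.1,0.1],
    [-4.64,-4.66,0.12],
  ],
  gripper=[0.3,0.3,0.3,0.3,0.3,0.3,0.3,0.3],
)

```text
time: 15.8
ee_pos: [0.4797, 0.048, 0.2446]
tcp_rot: [-179.9, 0.0, 165.1]
wrist_force: [1.3, 0.3, -0.5]
opening: 0.0438
```

>>> step_arm(
  dr=[
    [0,-0.08,-0.02],
    [-0.01,-0.16,-0.05],
    [-0.02,-0.24,-0.07],
    [-0.03,-0.33,-0.1],
    [-0.035,-0.41,-0.12],
    [-0.045,-0.5,-0.14],
    [-0.05,-0.57,-0.16],
    [-0.052,-0.6,-0.168],
  ],
  xyz=[
    [-0.28,-0.45,0],
    [-0.6,-0.9,0],
    [-0.9,-1.3,0],
    [-1.2,-1.7,0.1],
    [-1.5,-2.1,0.3],
    [-1.8,-2.5,0.5],
    [-2.05,-2.9,0.7],
    [-2.25,-3.2,0.88],
  ],
  gripper=[0.3,0.3,0.3,0.3,0.3,0.3,0.3,0.3],
)

```text
time: 16.6
ee_pos: [0.5324, -0.098, 0.2086]
tcp_rot: [-179.8, 34.6, 175.1]
wrist_force: [0.4, -0.9, -2.5]
opening: 0.0437
```

```bash
python3 - <<'E'
from h import *
from workcell import bot
o=bot.get_obs();print(o["time"],o["ee_pos"],o["tcp_rot"],o["q"],o["opening"])
P=binpt(.054,0,.035,.72); R=tilt(-.6);pre=P-.12*R.apply([0,0,1])
print(cmdR(o["ee_pos"],o["tcp_rot"],pre,R),cmdR(o["ee_pos"],o["tcp_rot"],P,R))
for n in("wrist","scene"):
    c=bot.camera(n); im=c["image"]; pickle.dump(c,open(f"pics/{n}7.pkl","wb"))
    if n=="scene": im=cv2.resize(im[140:260,200:360],None,fx=5,fy=5)
    cv2.imwrite(f"pics/{n}7.png",im[:,:,::-1])
E
```

```text
16.6 [ 0.53239872 -0.09802247  0.20859411] [-179.82755926   34.56480299  175.10707992] [-12.65369402 -31.41621111 -30.55172547  56.52630499   4.22247077
  -6.40201109] 0.04371468977290591
(array([0.164, 0.032, 0.301]), array([-0.001 ,  0.0033,  0.003 ])) (array([0.173, 0.035, 3.301]), array([-0.001 ,  0.0033,  0.003 ]))
```

View pics/wrist7.png

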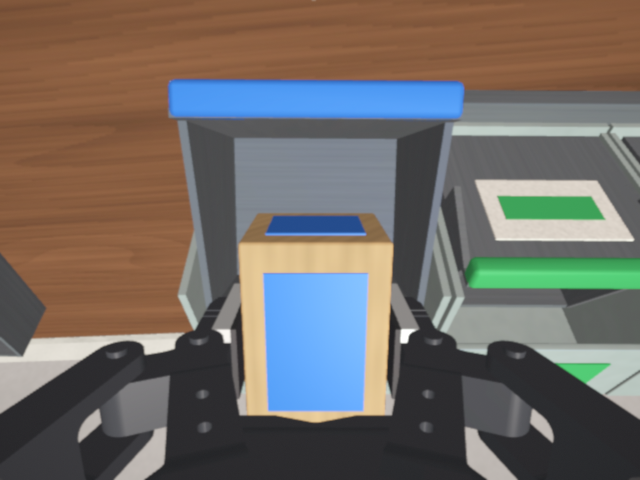

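View pics/scene7.png

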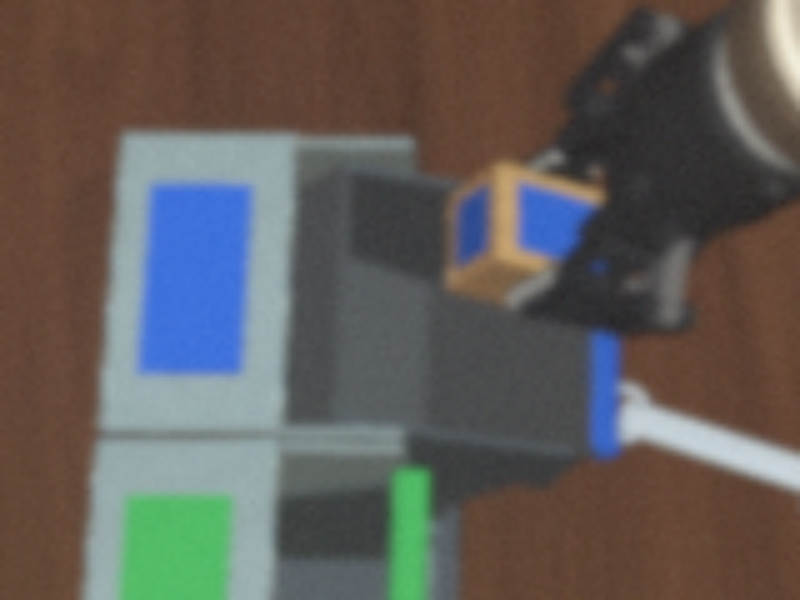

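The carton is centred over the mouth (columns 240–390, between side walls at 235–395). I'll go in along the tool axis and stop about 35 mm above the floor, so the knuckles stay clear of the side walls.

>>> step_arm(
  dr=[
    [0,0,0],
    [0,0,0],
    [0,0,0],
    [0,0,0],
    [0,0,0],
    [0,0,0],
    [0,0,0],
    [0,0,0],
  ],
  xyz=[
    [0.1,0.03,0.3],
    [0.17,0.035,0.7],
    [0.17,0.035,1.1],
    [0.17,0.035,1.5],
    [0.17,0.035,1.9],
    [0.17,0.035,2.2],
    [0.17,0.035,2.4],
    [0.17,0.035,2.5],
  ],
  gripper=[0.3,0.3,0.3,0.3,0.3,0.3,0.3,0.3],
)

```text
time: 17.5
ee_pos: [0.5845, -0.1, 0.1225]
tcp_rot: [-179.9, 34.4, 175.1]
wrist_force: [-0.8, 0.4, -1.7]
opening: 0.0436
```

```bash
python3 - <<'E'
from h import *
from workcell import bot
o=bot.get_obs();print(o["time"],o["ee_pos"],o["tcp_rot"],o["wrist_force"],o["opening"])
P=binpt(.054,0,.035,.72); R=tilt(-.6)
print(cmdR(o["ee_pos"],o["tcp_rot"],P,R))
for n in("wrist","scene"):
    c=bot.camera(n); im=c["image"]; pickle.dump(c,open(f"pics/{n}8.pkl","wb"))
    if n=="scene": im=cv2.resize(im[140:260,200:360],None,fx=5,fy=5)
    cv2.imwrite(f"pics/{n}8.png",im[:,:,::-1])
E
```

```text
17.5 [ 0.58453002 -0.10002955  0.12248351] [-179.87872072   34.38854859  175.0977593 ] [-0.8479947   0.3546178  -1.74011891] 0.043551950049124835
(array([ 0.023, -0.034,  0.789]), array([-0.0002,  0.0002,  0.0028]))
```

View pics/wrist8.png

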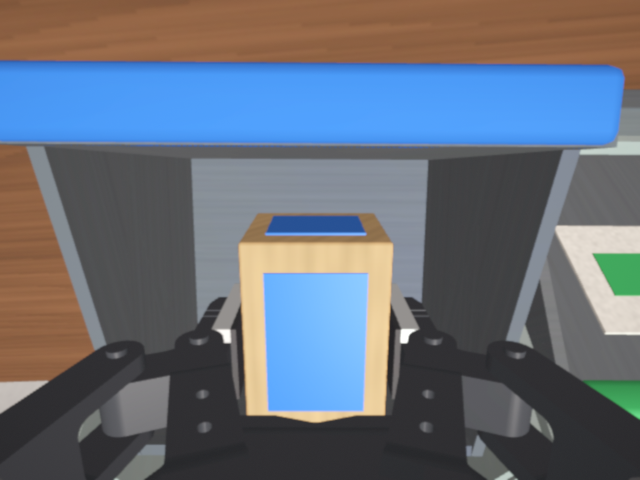

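View pics/scene8.png

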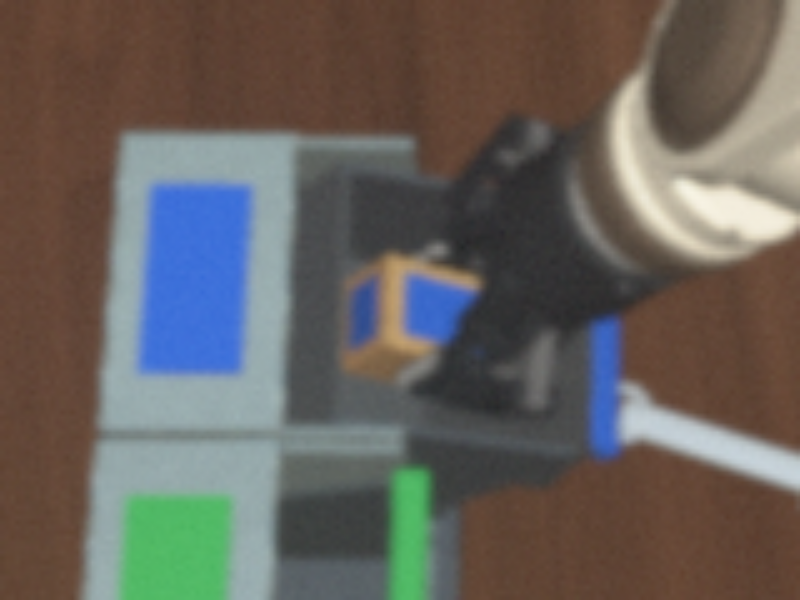

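>>> step_arm(
  dr=[
    [0,0,0],
    [0,0,0],
    [0,0,0],
    [0,0,0],
    [0,0,0],
    [0,0,0],
    [0,0,0],
    [0,0,0],
  ],
  xyz=[
    [0.02,-0.03,0.1],
    [0.02,-0.03,0.2],
    [0.02,-0.03,0.28],
    [0.02,-0.03,0.3],
    [0.02,-0.03,0.3],
    [0.02,-0.03,0.3],
    [0.02,-0.03,0.3],
    [0.02,-0.03,0.3],
  ],
  gripper=[0.3,0.3,0.3,0.3,0.5,0.55,0.6,0.6],
)

```text
time: 18.4
ee_pos: [0.5906, -0.1023, 0.1136]
tcp_rot: [-179.9, 34.5, 175.1]
wrist_force: [-0.2, -0.2, -0.5]
opening: 0.051
```

```bash
python3 - <<'E'
from h import *
from workcell import bot
o=bot.get_obs();print(o["time"],o["ee_pos"],o["tcp_rot"],o["wrist_force"],o["opening"])
c=bot.camera("wrist"); im=c["image"]; cv2.imwrite("pics/wrist9.png",im[:,:,::-1])
E
```

```text
18.4 [ 0.59055789 -0.10227699  0.11361551] [-179.85725783   34.51554703  175.08175441] [-0.1661131  -0.21246374 -0.54118941] 0.05101830975786402
```

View pics/wrist9.png

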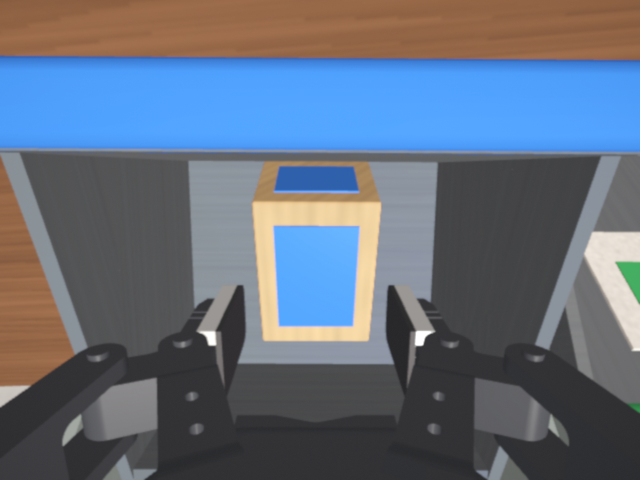

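The carton dropped in and lies flat on the tipped floor against the front wall (columns 255–378). I'll back out along the tool axis.

>>> step_arm(
  dr=[
    [0,0,0],
    [0,0,0],
    [0,0,0],
    [0,0,0],
    [0,0,0],
    [0,0,0],
    [0,0,0],
    [0,0,0],
  ],
  xyz=[
    [0,0,-0.3],
    [0,0,-0.8],
    [0,0,-1.3],
    [0,0,-1.9],
    [0,0,-2.5],
    [0,0,-3.0],
    [0,0,-3.4],
    [0,0,-3.6],
  ],
  gripper=[0.6,0.6,0.6,0.6,0.6,0.3,0,0],
)

```text
time: 19.25
ee_pos: [0.5087, -0.0949, 0.2345]
tcp_rot: [-179.8, 34.6, 175.1]
wrist_force: [-0.4, -0.5, -0.1]
opening: 0.0079
```

```bash
python3 - <<'E'
from h import *
from workcell import bot
o=bot.get_obs();print(o["time"],o["ee_pos"],o["tcp_rot"],o["wrist_force"],o["opening"])
print(cmdR(o["ee_pos"],o["tcp_rot"],unit(-.122,0,.2),tilt(0)))
for n in("wrist","scene"):
    c=bot.camera(n); im=c["image"]; pickle.dump(c,open(f"pics/{n}10.pkl","wb"))
    if n=="scene":
        h=cv2.cvtColor(c["image"],cv2.COLOR_RGB2HSV); m=((h[...,0]>=100)&(h[...,0]<=125)&(h[...,1]>100)&(h[...,2]>60)).astype(np.uint8)
        k,l,st,ce=cv2.connectedComponentsWithStats(m)
        for i in range(1,k):
            if st[i,4]>50: print(st[i],ce[i])
        for th in(.6,.65,.7,.75,.8):
            print(th,[np.round(proj(c,binpt(a,.063,b,th)),1).tolist() for a,b in((-.012,.132),(.004,.132))])
        im=cv2.resize(im[140:260,200:360],None,fx=5,fy=5)
    cv2.imwrite(f"pics/{n}10.png",im[:,:,::-1])
E
```

```text
19.25 [ 0.5086911  -0.09489315  0.23448174] [-179.83716497   34.64143484  175.08754386] [-0.43002774 -0.45223064 -0.06958796] 0.007889831233429845
(array([ 1.527,  0.011, -0.007]), array([-0.0018,  0.6046,  0.0023]))
[227 177  23  38 785] [238.40127389 195.5910828 ]
[316 189   8  43 319] [319.44514107 209.31661442]
[273 203  19  13 200] [281.8   208.675]
0.6 [[318.4, 229.9], [312.5, 228.5]]
0.65 [[320.7, 230.5], [315.0, 229.1]]
0.7 [[322.7, 231.2], [317.3, 229.7]]
0.75 [[324.7, 231.9], [319.6, 230.3]]
0.8 [[326.6, 232.7], [321.7, 231.0]]
```

View pics/scene10.png

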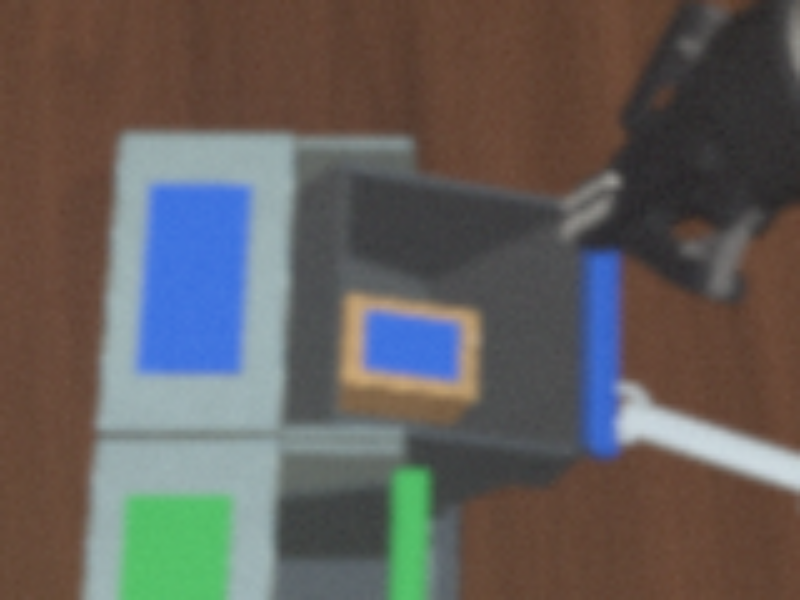

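>>> step_arm(
  dr=[
    [0,0.08,0],
    [0,0.18,0],
    [0,0.28,0],
    [0,0.38,0],
    [0,0.48,0],
    [0,0.58,0],
    [0,0.605,0],
    [0,0.605,0],
  ],
  xyz=[
    [0.3,0,0],
    [0.6,0,0],
    [0.9,0,0],
    [1.2,0,0],
    [1.45,0,0],
    [1.53,0,0],
    [1.53,0.01,0],
    [1.53,0.01,0],
  ],
  gripper=[0,0,0,0,0,0,0,0],
)

```text
time: 20.15
ee_pos: [0.4595, -0.0901, 0.1957]
tcp_rot: [-179.9, -0.3, 175.0]
wrist_force: [-0.4, -0.6, 0.7]
opening: -0.0003
```

>>> step_arm(
  dr=[
    [0,0,0],
    [0,0,0],
    [0,0,0],
    [0,0,0],
    [0,0,0],
    [0,0,0],
    [0,0,0],
    [0,0,0],
  ],
  xyz=[
    [0,0,0.3],
    [0,0,0.8],
    [0,0,1.3],
    [0,0,1.7],
    [0,0,2.1],
    [0,0,2.25],
    [0,0,2.3],
    [0,0,2.3],
  ],
  gripper=[0,0,0,0,0,0,0,0],
)

```text
time: 20.95
ee_pos: [0.4585, -0.0903, 0.1056]
tcp_rot: [-179.9, -0.1, 175.0]
wrist_force: [-0.3, -0.0, 0.2]
opening: 0.0002
```

```bash
python3 - <<'E'
from h import *
from workcell import bot
o=bot.get_obs();print(o["time"],o["ee_pos"],o["tcp_rot"],o["wrist_force"],o["opening"])
print(cmdR(o["ee_pos"],o["tcp_rot"],unit(-.122,0,.108),tilt(0)))
E
```

```text
20.95 [ 0.45854834 -0.09034777  0.1056088 ] [-1.79882789e+02 -1.17929969e-01  1.74994048e+02] [-0.29688249 -0.01030833  0.21824514] 0.0001655988117629813
(array([ 0.002,  0.005, -0.06 ]), array([-0.002 , -0.0021,  0.0016]))
```

>>> step_arm(
  dr=[
    [0,0,0],
    [0,0,0],
    [0,0,0],
    [0,0,0],
    [0,0,0],
    [0,0,0],
    [0,0,0],
    [0,0,0],
  ],
  xyz=[
    [-0.1,0,0],
    [-0.2,0,0],
    [-0.28,0,0],
    [-0.36,0,-0.01],
    [-0.43,0,-0.02],
    [-0.5,0,-0.04],
    [-0.57,0,-0.07],
    [-0.64,0,-0.1],
  ],
  gripper=[0,0,0,0,0,0,0,0],
)

```text
time: 21.75
ee_pos: [0.484, -0.0925, 0.109]
tcp_rot: [-179.9, -0.2, 175.0]
wrist_force: [-1.8, 0.7, -0.1]
opening: 0.0001
```

>>> step_arm(
  dr=[
    [0,0,0],
    [0,0,0],
    [0,0,0],
    [0,0,0],
    [0,0,0],
    [0,0,0],
    [0,0,0],
    [0,0,0],
  ],
  xyz=[
    [-0.09,0,-0.07],
    [-0.19,0,-0.14],
    [-0.29,0,-0.21],
    [-0.39,0,-0.28],
    [-0.49,0,-0.35],
    [-0.59,0,-0.41],
    [-0.69,0,-0.47],
    [-0.78,0,-0.52],
  ],
  gripper=[0,0,0,0,0,0,0,0],
)

```text
time: 22.55
ee_pos: [0.5158, -0.0953, 0.13]
tcp_rot: [-179.9, -0.2, 175.0]
wrist_force: [-1.0, 0.3, 1.0]
opening: 0.0
```

```bash
python3 - <<'E'
from h import *
from workcell import bot
o=bot.get_obs();print(o["time"],o["ee_pos"],o["wrist_force"])
c=bot.camera("scene"); im=c["image"]
im=cv2.resize(im[140:260,200:360],None,fx=5,fy=5); cv2.imwrite("pics/scene11.png",im[:,:,::-1])
E
```

```text
22.55 [ 0.51579091 -0.09525851  0.13001135] [-0.97574341  0.30687337  0.95059225]
```

View pics/scene11.png

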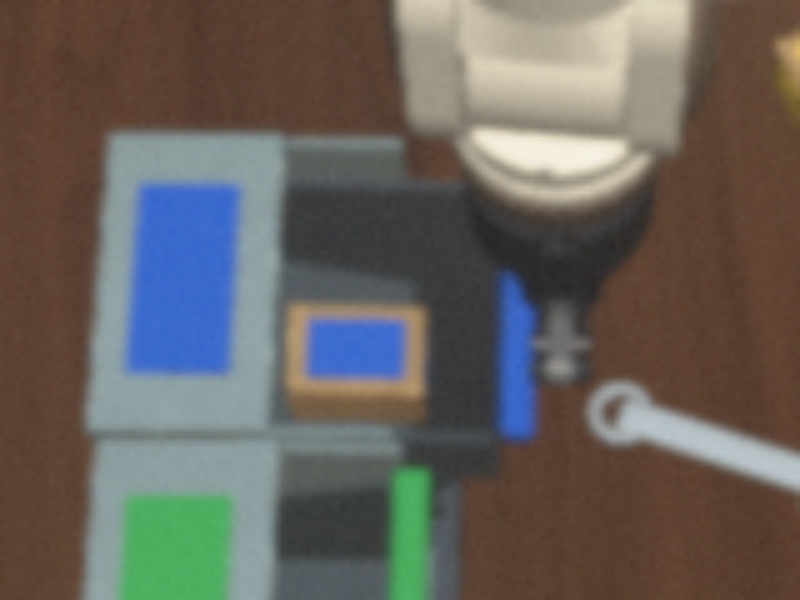

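>>> step_arm(
  dr=[
    [0,0,0],
    [0,0,0],
    [0,0,0],
    [0,0,0],
    [0,0,0],
    [0,0,0],
    [0,0,0],
    [0,0,0],
  ],
  xyz=[
    [-0.08,0,-0.05],
    [-0.16,0,-0.1],
    [-0.24,0,-0.15],
    [-0.32,0,-0.2],
    [-0.4,0,-0.24],
    [-0.48,0,-0.28],
    [-0.55,0,-0.31],
    [-0.62,0,-0.34],
  ],
  gripper=[0,0,0,0,0,0,0,0],
)

```text
time: 23.4
ee_pos: [0.5403, -0.0974, 0.1434]
tcp_rot: [-179.9, -0.2, 175.0]
wrist_force: [0.1, -0.0, 0.0]
opening: 0.0
```

>>> step_arm(
  dr=[
    [0,0,0],
    [0,0,0],
    [0,0,0],
    [0,0,0],
    [0,0,0],
    [0,0,0],
    [0,0,0],
    [0,0,0],
  ],
  xyz=[
    [-0.05,0,-0.01],
    [-0.1,0,-0.02],
    [-0.15,0,-0.03],
    [-0.2,0,-0.04],
    [-0.24,0,-0.05],
    [-0.28,0,-0.06],
    [-0.32,0,-0.07],
    [-0.36,0,-0.08],
  ],
  gripper=[0,0,0,0,0,0,0,0],
)

```text
time: 24.2
ee_pos: [0.554, -0.0986, 0.146]
tcp_rot: [-179.9, -0.3, 175.0]
wrist_force: [-3.0, -0.3, -2.9]
opening: 0.0004
```

>>> step_arm(
  dr=[
    [0,0,0],
    [0,0,0],
    [0,0,0],
    [0,0,0],
    [0,0,0],
    [0,0,0],
    [0,0,0],
    [0,0,0],
  ],
  xyz=[
    [-0.04,0,-0.005],
    [-0.08,0,-0.01],
    [-0.12,0,-0.015],
    [-0.16,0,-0.02],
    [-0.2,0,-0.02],
    [-0.24,0,-0.02],
    [-0.28,0,-0.02],
    [-0.3,0,-0.02],
  ],
  gripper=[0,0,0,0,0,0,0,0],
)

```text
time: 25.0
ee_pos: [0.5654, -0.0996, 0.1466]
tcp_rot: [-179.9, -0.4, 175.0]
wrist_force: [-9.6, 0.8, -3.5]
opening: -0.0
```

>>> step_arm(
  dr=[
    [0,0,0],
    [0,0,0],
    [0,0,0],
    [0,0,0],
    [0,0,0],
    [0,0,0],
    [0,0,0],
    [0,0,0],
  ],
  xyz=[
    [-0.02,0,0],
    [-0.04,0,0],
    [-0.06,0,0],
    [-0.08,0,0],
    [-0.1,0,0],
    [-0.12,0,0],
    [-0.14,0,0],
    [-0.15,0,0],
  ],
  gripper=[0,0,0,0,0,0,0,0],
)

```text
time: 25.8
ee_pos: [0.5712, -0.1002, 0.1468]
tcp_rot: [-179.9, -0.4, 175.0]
wrist_force: [-9.3, 0.7, -1.6]
opening: -0.0002
```

>>> step_arm(
  dr=[
    [0,0,0],
    [0,0,0],
    [0,0,0],
    [0,0,0],
    [0,0,0],
    [0,0,0],
    [0,0,0],
    [0,0,0],
  ],
  xyz=[
    [-0.02,0,0],
    [-0.04,0,0],
    [-0.06,0,0],
    [-0.08,0,0],
    [-0.1,0,0],
    [-0.11,0,0],
    [-0.12,0,0],
    [-0.12,0,0],
  ],
  gripper=[0,0,0,0,0,0,0,0],
)

```text
time: 26.6
ee_pos: [0.5769, -0.1007, 0.1477]
tcp_rot: [-179.9, -0.2, 175.0]
wrist_force: [-6.9, 0.9, 2.3]
opening: 0.0002
```

```bash
python3 - <<'E'
from h import *
from workcell import bot
o=bot.get_obs();print(o["time"],o["ee_pos"],o["wrist_force"])
c=bot.camera("scene"); im=c["image"]
im=cv2.resize(im[140:260,200:360],None,fx=5,fy=5,interpolation=cv2.INTER_CUBIC); cv2.imwrite("pics/scene12.png",im[:,:,::-1])
E
```

```text
26.6 [ 0.57686336 -0.10065282  0.14770025] [-6.93881773  0.85345699  2.2762338 ]
```

View pics/scene12.png

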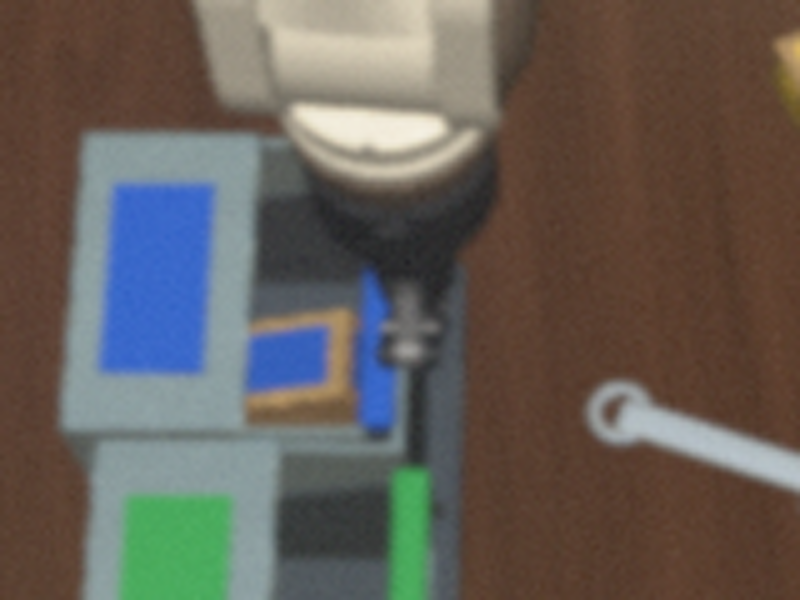

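>>> step_arm(
  dr=[
    [0,0,0],
    [0,0,0],
    [0,0,0],
    [0,0,0],
    [0,0,0],
    [0,0,0],
    [0,0,0],
    [0,0,0],
  ],
  xyz=[
    [-0.03,0,0],
    [-0.06,0,0],
    [-0.09,0,0],
    [-0.12,0,0],
    [-0.14,0,0],
    [-0.16,0,0],
    [-0.17,0,0],
    [-0.17,0,0],
  ],
  gripper=[0,0,0,0,0,0,0,0],
)

```text
time: 27.45
ee_pos: [0.583, -0.1012, 0.1477]
tcp_rot: [-179.9, -0.3, 175.0]
wrist_force: [-11.5, 1.9, 3.1]
opening: 0.0001
```

>>> step_arm(
  dr=[
    [0,0,0],
    [0,0,0],
    [0,0,0],
    [0,0,0],
    [0,0,0],
    [0,0,0],
    [0,0,0],
    [0,0,0],
  ],
  xyz=[
    [-0.02,0,0],
    [-0.04,0,0],
    [-0.05,0,0],
    [-0.06,0,0],
    [-0.06,0,0],
    [-0.06,0,0],
    [-0.06,0,0],
    [-0.06,0,0],
  ],
  gripper=[0,0,0,0,0,0,0,0],
)

```text
time: 28.25
ee_pos: [0.5832, -0.1012, 0.1477]
tcp_rot: [-179.9, -0.5, 175.0]
wrist_force: [-24.1, 1.3, 8.8]
opening: -0.0001
```

>>> step_arm(
  dr=[
    [0,0,0],
    [0,0,0],
    [0,0,0],
    [0,0,0],
    [0,0,0],
    [0,0,0],
    [0,0,0],
    [0,0,0],
  ],
  xyz=[
    [0.08,0,0],
    [0.18,0,0],
    [0.28,0,0],
    [0.38,0,0],
    [0.5,0,0],
    [0.62,0,0],
    [0.74,0,0],
    [0.86,0,0],
  ],
  gripper=[0,0,0,0,0,0,0,0],
)

```text
time: 29.05
ee_pos: [0.5519, -0.0984, 0.1474]
tcp_rot: [-179.9, -0.2, 175.0]
wrist_force: [-0.5, 0.3, -0.1]
opening: 0.0001
```

>>> step_arm(
  dr=[
    [0,0,0],
    [0,0,0],
    [0,0,0],
    [0,0,0],
    [0,0,0],
    [0,0,0],
    [0,0,0],
    [0,0,0],
  ],
  xyz=[
    [0.3,0,0],
    [0.8,0,-0.2],
    [1.3,0,-0.6],
    [1.9,0,-1.1],
    [2.5,0,-1.6],
    [3.1,0,-2.0],
    [3.5,0,-2.2],
    [3.6,0,-2.2],
  ],
  gripper=[0,0,0,0,0,0,0,0],
)

```text
time: 29.85
ee_pos: [0.4082, -0.0857, 0.2375]
tcp_rot: [-179.9, -0.0, 175.0]
wrist_force: [0.6, 0.2, 0.0]
opening: -0.0
```

```bash
python3 - <<'E'
from h import *
from workcell import bot
o=bot.get_obs();print(o["time"],o["ee_pos"],o["wrist_force"])
for n in("scene","top"):
    c=bot.camera(n); im=c["image"]; pickle.dump(c,open(f"pics/{n}13.pkl","wb"))
    c0=pickle.load(open(f"pics/{n}0.pkl","rb"))
    for cc in(c0,c):
        h=cv2.cvtColor(cc["image"],cv2.COLOR_RGB2HSV); m=((h[...,0]>=100)&(h[...,0]<=125)&(h[...,1]>110)&(h[...,2]>80)).astype(np.uint8)
        k,l,st,ce=cv2.connectedComponentsWithStats(m)
        for i in range(1,k):
            if st[i,4]>50: print(n,st[i],ce[i])
    if n=="scene": im=cv2.resize(im[140:390,200:450],None,fx=2.4,fy=2.4,interpolation=cv2.INTER_CUBIC)
    cv2.imwrite(f"pics/{n}13.png",im[:,:,::-1])
E
```

```text
29.85 [ 0.40824994 -0.08574425  0.23746182] [0.55185162 0.24438101 0.02557549]
scene [279 173   9  53 408] [282.78921569 198.74509804]
scene [228 177  22  38 747] [238.31726908 195.41767068]
scene [378 369  20  17 219] [387.6803653  376.87671233]
scene [278 173  10  54 427] [282.61826698 199.03981265]
scene [227 177  23  38 776] [238.12886598 195.53994845]
scene [257 206  15  12 153] [263.90849673 211.35947712]
top [351 164  43  24 803] [372.27272727 175.52428394]
top [339 214  57  13 415] [366.9686747  220.04819277]
top [351 164  43  24 838] [372.15155131 175.32577566]
top [360 194  13  17 188] [366.06914894 201.7287234 ]
top [339 214  57  13 420] [366.9952381 219.8952381]
```

View pics/scene13.png

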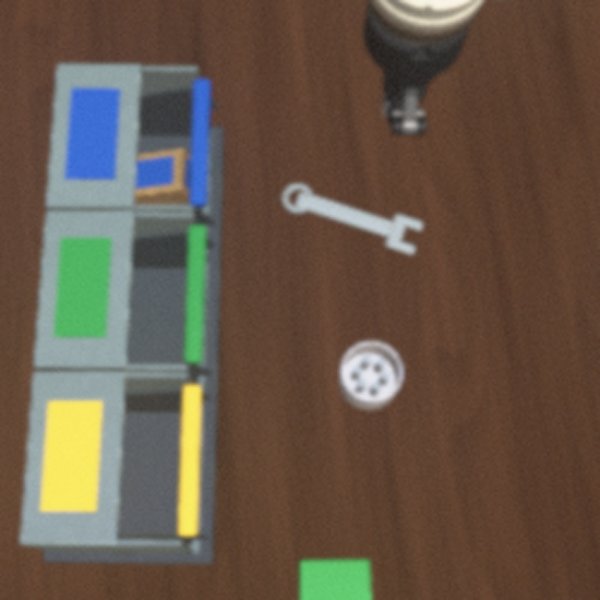

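View pics/top13.png

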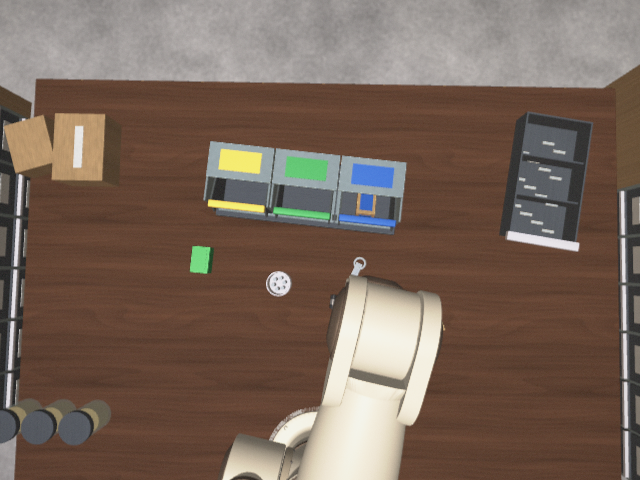

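The lip's centroid is within 0.2 px of its original shut position in both cameras, whereas a bin left ajar would show about 3 px. I'll check the carton's place, then hand in.

```bash
python3 - <<'E'
from h import *
from workcell import bot
for n,p in(("top",(366.1,201.7)),("scene",(263.9,211.4))):
    c=pickle.load(open(f"pics/{n}13.pkl","rb")); X=onz(c,*p,.08)
    d=X-LIP; u=[np.cos(UY),np.sin(UY)]; print(n,X,"lip-frame",d[:2]@u, -d[0]*u[1]+d[1]*u[0])
o=bot.get_obs();print(o["time"],o["wrist_force"])
print(bot.job_done())
E
```

```text
top [ 0.6336898  -0.10673135  0.08      ] lip-frame 0.05398672979727209 -0.0009359455063757327
scene [ 0.62885608 -0.10863211  0.08      ] lip-frame 0.04934111687641532 -0.0032588657162984707
29.95 [-0.05659645  0.32697292 -0.60235514]
the job is handed in; nothing more can be done
None
```

The blue-labelled carton is in the blue bin, the bin is clicked shut, and I handed the job in at about 30 s of the 66 s allowed; it reports no verdict.

- **Opening:** I hooked the closed fingers behind the blue lip. The catch let go at about 14 N, and I tipped the bin to about 0.7 rad.
- **Placing:** I released the carton about 40 mm above the bin's floor; it landed flat on the tipped floor.
- **Shutting:** The push force fell from 9.3 to 6.9 N, which fits the catch snapping. The follow-through push peaked at 24 N on the wrist reading, under the 40 N limit. I only saw forces at the end of each call, so a brief higher peak in between is possible.

**Last checks**
- **Bin shut:** after I backed off, the blue lip was within 0.3 px of its starting shut position in both cameras. An ajar bin would be about 3 px off.
- **Carton position:** its centre is about x 0.05 m, y 0.00 m in the lip frame, inside the allowed range. The two views differ by about 5 mm. I did not measure its height; I assumed it lies on the bin floor.
- **Everything else:** the other two bins look shut, and the tin, the wrench and the green look-alike look unmoved. The arm hid the yellow carton in the last top picture and it was outside my last scene crop, so I did not re-check it. The arm never went near it low down.

**Setback:** on the first approach to the carton, joint 6 ran into its range end. Nothing was touched, and I re-planned with the gripper turned half round.

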